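# Put the winder cones away in their flip-cap tubes

### The arm

A 7-joint arm with a two-finger parallel gripper is mounted at the origin on the work surface. World frame = base frame: x ahead of the robot, y to its left, z up, the work surface at z = 0. Lengths are in m, angles in rad, forces in N, time in s.
With the tool pointing down it reaches from about 0.425 to 0.95 m from the base axis. Payload 16.7 kg.
Tool frame: the origin (TCP) lies at the very end of the fingers, on their centre line; the grasp point (between the pads) lies 19 mm behind it; z points along the fingers, y is the line along which they close (so a half turn about z gives the same grasp; the last joint's range is limited). The gripper opens to 94 mm and grips with 3 to 60 N. Pads are 16 mm wide; open, the fingers measure 119 mm over their backs; the gripper's body (75 mm by 177 mm) begins 78 mm behind the grasp point.
Start: joints at [1.165, 0.426, 0.074, 1.606, -0.034, 1.111, -0.067], TCP at [0.171, -0.653, 0.205] pointing down, gripper open.
Joint ranges: [-2.85, 2.85], [-0.5, 2.14], [-1.23, 1.37], [0.21, 2.46], [-1.02, 4.16], [0.16, 2.05], [-2.73, 2.73]. Speed limits (rad/s): [1.89, 1.89, 2.39, 2.39, 3.01, 3.01, 3.01].

### API

Orientations are given as a unit quaternion [x, y, z, w].
In Python, from cell import * gives the robot as it stands.
- The arm moves only by the tool send_rows, never from a script. Its argument "series" is a list that holds one entry, the list of rows, each a list of 7 numbers: the turn, a rotation vector about the tool's x, y, z in degrees, then the shift along the tool's x, y, z in m, then the finger opening in m, from 0 to 0.094. In form: [[[wx, wy, wz, tx, ty, tz, jaw], ...]]. A call has 1 to 8 rows; each row is the pose to reach, as a shift and turn from the pose commanded when the call began, along the tool's axes at that moment; what a row does not reach only later rows make up. A row lasts 1/10 s, in which the tool goes at most 50 mm and 8.59 degrees, less where a joint would pass 70% of its speed; a pose out of reach is approached as far as the arm can. A call with a gripper value outside its range is refused whole. The fingers move at their own pace and stop on an object; "force" is the grip in N (left out, the last holds). Time passes only in rows, so rows that repeat a pose let the fingers close. It gives the time, the measured TCP pose, the force, the opening and the grip force at its end, in the units of the state.
- observe(): the state, without advancing time (a new reading comes with each control period).
- capture(name): name is "scene" or "top" or "wrist"; returns a dict with "pixels" (384x512x3 uint8, red, green, blue), "K" (3x3 intrinsics, pixels), "pose" (4x4, takes a point from camera to world coordinates); the wrist camera has in their place "tool_from_camera" (4x4, takes a point from camera to tool coordinates, whose origin is the TCP and whose axes are the flange's). Camera axes: x right, y down, z forward; pixel columns grow to the right and rows downward; lengths in m; the calibration is good to about 2 mm. A picture is of the moment at which its call begins: read the wrist's pose just before it. There is no depth.
- finish_job(): hands the job in; it is judged then, once.
The state is a dict: "clock": time; "joint_pos": joint angles; "qd": joint speeds; "joint_torque": joint torques, N m; "eef_pos": TCP position; "tcp_rot": TCP orientation; "wrist_force": force on the tool from outside, world axes, zero at the start; "ft_torque": the same for the moment, N m; "opening": opening from 0.0 (shut) to 1.0 (fully open); "grip_force": force on a finger pad.
Only numpy, scipy, OpenCV 4.12 (cv2) and the standard library are available. Lean on these libraries where they do the work, as an engineer would, in place of code of your own. Each camera call takes 0.05 s, during which the arm holds its last target. There are 200 camera calls.

### The job

Put every ball-winder cone on the table away, narrow end down and fully home, in the flip-cap tube of matching size, working from the smallest cone present to the largest. To keep the lint out, have only one tube open at a time: flick its cap open, nest the cone, press the cap shut, then go on to the next. Finish with all four caps pressed fully shut, those of the empty tubes too, and leave the other things on the table where they are.

Things in the scene. Friction and masses are not known exactly. Their poses are not given: they have to be found in the camera images.
- cone_a: the smallest winder cone, beech with a heavy steel foot 14 mm tall (may be absent): tapered body 45 mm tall, 30 mm across at the narrow foot and 40 mm at the wide shoulder, with an upright drive stub 18 mm across and 26 mm tall on top (71 mm in all). Starts foot down on the table. Origin: centre of the foot; z along its axis, up to the stub.
- cone_b: the second smallest winder cone, beech with a heavy steel foot 14 mm tall (may be absent): tapered body 45 mm tall, 38 mm across at the narrow foot and 48 mm at the wide shoulder, with an upright drive stub 18 mm across and 26 mm tall on top (71 mm in all). Starts foot down on the table. Origin: centre of the foot; z along its axis, up to the stub.
- cone_c: the second largest winder cone, beech with a heavy steel foot 14 mm tall (may be absent): tapered body 45 mm tall, 46 mm across at the narrow foot and 56 mm at the wide shoulder, with an upright drive stub 18 mm across and 26 mm tall on top (71 mm in all). Starts foot down on the table. Origin: centre of the foot; z along its axis, up to the stub.
- cone_d: the largest winder cone, beech with a heavy steel foot 14 mm tall (may be absent): tapered body 45 mm tall, 54 mm across at the narrow foot and 64 mm at the wide shoulder, with an upright drive stub 18 mm across and 26 mm tall on top (71 mm in all). Starts foot down on the table. Origin: centre of the foot; z along its axis, up to the stub.
- tube_a: smallest tube, grey, fixed in the rack (row, 80 mm apart), for cone_a: 51.6 mm across the rim, 55 mm tall, tapered. Origin: centre of its underside, 12 mm above the table; z up, x from tab side to cap hinge. Well 45 mm deep, 1 to 2 mm wider in radius than the cone, floor at z 10 mm: a seated cone's shoulder is level with the rim. Hinge axis parallel to y through (29.8, 0, 55) mm.
- cap_a (a joint): angle of tube_a's white hollow flip cap: 0 shut, grows as it opens up and back, stop at 2.2; stays where left (light friction, about 0.5 N at the tab); starts at 0 to 0.25. 51.6 mm across, flat top 34 mm above the rim when shut, 30 mm of room inside for the stub.
- tab_a (a point): pinch point on cap_a's thumb tab, a bar standing out 24 mm from the cap's front, 12 mm wide (y), 8 mm thick; the point is 15 mm out from the cap's side, mid-thickness; shut, it lies at (-40.8, 0, 82) mm in the tube's frame, i.e. 70.6 mm in front of and 27 mm above the hinge axis.
- tube_b: second smallest tube, grey, fixed in the rack (row, 80 mm apart), for cone_b: 59.6 mm across the rim, 55 mm tall, tapered. Origin: centre of its underside, 12 mm above the table; z up, x from tab side to cap hinge. Well 45 mm deep, 1 to 2 mm wider in radius than the cone, floor at z 10 mm: a seated cone's shoulder is level with the rim. Hinge axis parallel to y through (33.8, 0, 55) mm.
- cap_b (a joint): angle of tube_b's white hollow flip cap: 0 shut, grows as it opens up and back, stop at 2.2; stays where left (light friction, about 0.5 N at the tab); starts at 0 to 0.25. 59.6 mm across, flat top 34 mm above the rim when shut, 30 mm of room inside for the stub.
- tab_b (a point): pinch point on cap_b's thumb tab, a bar standing out 24 mm from the cap's front, 12 mm wide (y), 8 mm thick; the point is 15 mm out from the cap's side, mid-thickness; shut, it lies at (-44.8, 0, 82) mm in the tube's frame, i.e. 78.6 mm in front of and 27 mm above the hinge axis.
- tube_c: second largest tube, grey, fixed in the rack (row, 80 mm apart), for cone_c: 67.6 mm across the rim, 55 mm tall, tapered. Origin: centre of its underside, 12 mm above the table; z up, x from tab side to cap hinge. Well 45 mm deep, 1 to 2 mm wider in radius than the cone, floor at z 10 mm: a seated cone's shoulder is level with the rim. Hinge axis parallel to y through (37.8, 0, 55) mm.
- cap_c (a joint): angle of tube_c's white hollow flip cap: 0 shut, grows as it opens up and back, stop at 2.2; stays where left (light friction, about 0.5 N at the tab); starts at 0 to 0.25. 67.6 mm across, flat top 34 mm above the rim when shut, 30 mm of room inside for the stub.
- tab_c (a point): pinch point on cap_c's thumb tab, a bar standing out 24 mm from the cap's front, 12 mm wide (y), 8 mm thick; the point is 15 mm out from the cap's side, mid-thickness; shut, it lies at (-48.8, 0, 82) mm in the tube's frame, i.e. 86.6 mm in front of and 27 mm above the hinge axis.
- tube_d: largest tube, grey, fixed in the rack (row, 80 mm apart), for cone_d: 75.6 mm across the rim, 55 mm tall, tapered. Origin: centre of its underside, 12 mm above the table; z up, x from tab side to cap hinge. Well 45 mm deep, 1 to 2 mm wider in radius than the cone, floor at z 10 mm: a seated cone's shoulder is level with the rim. Hinge axis parallel to y through (41.8, 0, 55) mm.
- cap_d (a joint): angle of tube_d's white hollow flip cap: 0 shut, grows as it opens up and back, stop at 2.2; stays where left (light friction, about 0.5 N at the tab); starts at 0 to 0.25. 75.6 mm across, flat top 34 mm above the rim when shut, 30 mm of room inside for the stub.
- tab_d (a point): pinch point on cap_d's thumb tab, a bar standing out 24 mm from the cap's front, 12 mm wide (y), 8 mm thick; the point is 15 mm out from the cap's side, mid-thickness; shut, it lies at (-52.8, 0, 82) mm in the tube's frame, i.e. 94.6 mm in front of and 27 mm above the hinge axis.
- mug: bystander, leave it alone: white mug 80 mm across, 95 mm tall
- jar: bystander, leave it alone: closed glass jar 70 mm across, 100 mm tall
- spool: bystander, leave it alone: bare wooden spool 44 mm across, 60 mm tall
- counter: bystander, leave it alone: black row counter 45 x 60 x 30 mm
- tape: bystander, leave it alone: yellow round tape measure 60 mm across, 20 mm tall
- wax: bystander, leave it alone: cork block 50 x 80 x 22 mm
- brush: bystander, leave it alone: lint brush, 190 mm long, lying

How it is judged:
On the way, in this order (a step that is already met when the one before it is completed fails the run):
1. if cone_a is there: it is nested in the smallest tube (within 6 mm of the axis, 5 mm of the floor, upright) (horizontal distance between cone_a and tube_a below 0.006 m and z of cone_a in the frame of tube_a between 0.005 and 0.015 m and angle between cone_a's own z axis and vertical below 0.1 rad), for 0.2 s.
2. if cone_b is there: it is nested in the second smallest tube (within 6 mm of the axis, 5 mm of the floor, upright) (horizontal distance between cone_b and tube_b below 0.006 m and z of cone_b in the frame of tube_b between 0.005 and 0.015 m and angle between cone_b's own z axis and vertical below 0.1 rad), for 0.2 s.
3. if cone_c is there: it is nested in the second largest tube (within 6 mm of the axis, 5 mm of the floor, upright) (horizontal distance between cone_c and tube_c below 0.006 m and z of cone_c in the frame of tube_c between 0.005 and 0.015 m and angle between cone_c's own z axis and vertical below 0.1 rad), for 0.2 s.
4. if cone_d is there: it is nested in the largest tube (within 6 mm of the axis, 5 mm of the floor, upright) (horizontal distance between cone_d and tube_d below 0.006 m and z of cone_d in the frame of tube_d between 0.005 and 0.015 m and angle between cone_d's own z axis and vertical below 0.1 rad), for 0.2 s.
At the end, for the whole second after the job is handed in: Every cone that is present stands in the tube of its own letter (foot within 6 mm of the well's axis and 5 mm of its floor, tilt under 0.1 rad), and all four caps are shut (under 0.06 rad) (all of step 1 and all of step 2 and all of step 3 and all of step 4 and value of joint each of cap_a, cap_b, cap_c, cap_d below 0.06 rad); the robot touches nothing.
It fails at once if two caps open (over 0.6 rad) at once (value of joint each of cap_a, cap_b above 0.6 rad or value of joint each of cap_a, cap_c above 0.6 rad or value of joint each of cap_a, cap_d above 0.6 rad or value of joint each of cap_b, cap_c above 0.6 rad or value of joint each of cap_b, cap_d above 0.6 rad or value of joint each of cap_c, cap_d above 0.6 rad).
It fails at once if a bystander moved more than 40 mm (distance of any of mug, jar, spool, counter, tape, wax, brush from where it was at the start of the episode above 0.04 m).
Of cone_a, cone_b, cone_c, cone_d only 2 to 3 are there at a start; the rules pass over those that are not, and their reading is None.
At some moment in a run one of cone_a, cone_b, cone_c, cone_d may be knocked a few centimetres aside while the robot is not near it.
It also fails if it takes over 210 s, if anything falls off the work surface, if the arm or the gripper's body presses on something with over 40 N, if the wrist force passes 120 N, or if a joint passes its speed limit or range.

## Working session

There is one attempt and no reset: what is moved stays moved. The work goes in short steps, Python scripts to look and compute and a tool call to move; the robot and the scene stay as the last step left them, time stands still between calls to the robot, and variables do not carry over. Pictures are saved under pics/ and viewed, at most 14 in all, crops included, and the job is handed in when it is done.

Besides the shell and the picture viewer there is one more tool, called after ">>>" by a JSON object that holds its "method" and its "body". send_rows: Moves the arm, as the interface text tells. Its arguments: {"type":"object","properties":{"series":{"type":"array"},"force":{"type":"number"}},"required":["series"]}

```bash
ls; mkdir -p pics; python3 - <<'E'
from cell import *
import cv2,numpy as np,pickle
s=observe();print(s)
for n in("scene","top"):
    c=capture(n);pickle.dump(c,open(n+".pkl","wb"));cv2.imwrite(f"pics/{n}0.png",cv2.resize(c["pixels"][...,::-1],(800,600),interpolation=cv2.INTER_CUBIC));print(c["K"],c["pose"])
E
```

```text
pics
{'clock': 0.0, 'joint_pos': array([ 1.16450138,  0.42675779,  0.0738813 ,  1.60656032, -0.03410456,
        1.11077537, -0.06709117]), 'qd': array([ 2.78841472e-06, -1.31830733e-04, -1.80162388e-03, -6.53860991e-04,
       -7.31510255e-04, -2.92133462e-03, -9.62830686e-04]), 'joint_torque': array([-1.65268048e-03, -9.35802412e+01,  3.66579294e+00, -4.54179454e+01,
       -4.89282212e-02,  2.03210843e-02,  2.08940983e-04]), 'eef_pos': array([ 0.17128974, -0.65248505,  0.20477991]), 'tcp_rot': array([ 9.91771444e-01,  1.28019599e-01, -1.29678396e-04, -6.06506173e-04]), 'wrist_force': array([ 0.60035172, -0.50528026, -0.56446038]), 'ft_torque': array([0.02084901, 0.00012183, 0.02185417]), 'grip_force': 0.0, 'opening': 1.0029307275827155}
[[357.50762276   0.         249.81555857]
 [  0.         357.50762276 191.10167211]
 [  0.           0.           1.        ]] [[-5.04600039e-01  6.77110086e-01 -5.35631153e-01  1.09035505e+00]
 [ 8.63352864e-01  3.96318875e-01 -3.12335047e-01  3.18755146e-01]
 [ 7.95525725e-04 -6.20042967e-01 -7.84567452e-01  9.48336202e-01]
 [ 0.00000000e+00  0.00000000e+00  0.00000000e+00  1.00000000e+00]]
[[427.21855809   0.         254.76088721]
 [  0.         427.21855809 186.87888075]
 [  0.           0.           1.        ]] [[ 0.01740631 -0.99634276  0.08365483  0.37320596]
 [-0.9998429  -0.01762514 -0.00187798 -0.02812075]
 [ 0.00334554 -0.083609   -0.99649302  1.44860756]
 [ 0.          0.          0.          1.        ]]
```

View pics/scene0.png

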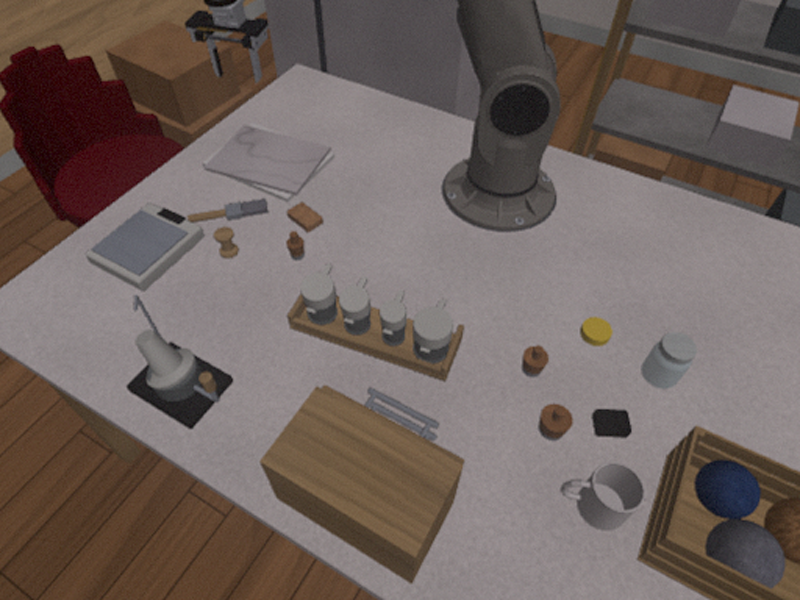

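View pics/top0.png

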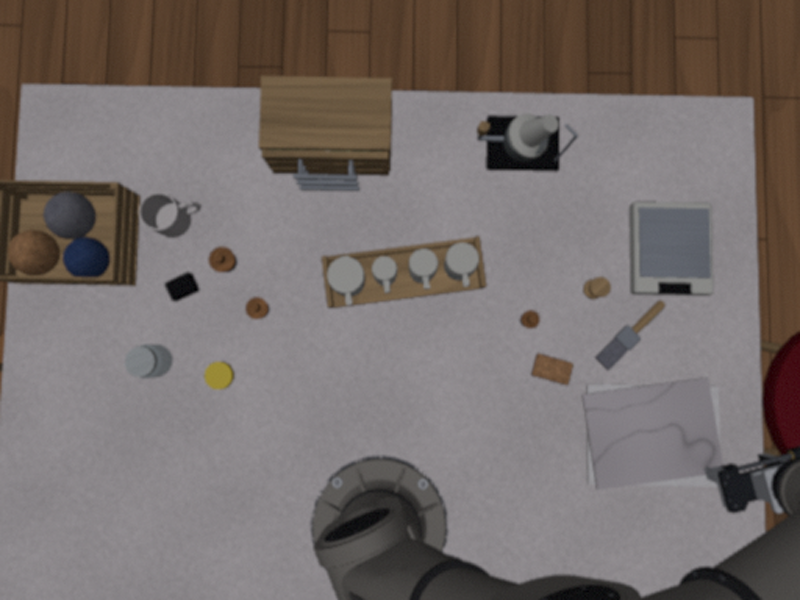

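The scene view shows the four-tube rack (centres near (318,298), (355,308), (393,322), (433,335)) with tabs facing the robot. Three cones are at (296,243), (535,360) and (556,420). The top view shows the same cones at (530,319), (257,308) and (222,259), with the rack along (345..462, 275..261).

```bash
cat > h.py <<'E'
import numpy as np,pickle,cv2
def L(n): return pickle.load(open(n+".pkl","rb"))
def crop(c,x0,y0,w,h,s): return cv2.resize(c["pixels"][y0:y0+h,x0:x0+w,::-1],(w*s,h*s),interpolation=cv2.INTER_CUBIC)
def ground(c,u,v,z,P=None):
    P=c["pose"] if P is None else P
    d=P[:3,:3]@np.linalg.solve(c["K"],[u,v,1]);o=P[:3,3];return o+d*(z-o[2])/d[2]
def proj(c,p,P=None):
    P=c["pose"] if P is None else P
    q=c["K"]@(P[:3,:3].T@(np.asarray(p)-P[:3,3]));return q[:2]/q[2]
E
python3 - <<'E'
from h import *
t=L("top");s=L("scene")
# top: rack crop 200..320 x 145..205 (x6); cones
A=crop(t,200,148,115,52,7)[:, :800]
B1=crop(t,130,150,50,60,6);B2=crop(t,315,185,50,30,6)
im=np.zeros((600,800,3),np.uint8);im[:364,:800]=crop(t,200,148,114,52,7)[:, :798] if 0 else cv2.resize(crop(t,200,148,114,52,7),(800,364))
im[364:600,:240]=crop(t,130,154,48,48,5)[:236];im[364:584,260:480]=crop(t,320,185,44,44,5)
cv2.imwrite("pics/topc.png",im)
im=np.zeros((600,800,3),np.uint8)
a=crop(s,178,160,125,85,6);im[:510,:750]=a
cv2.imwrite("pics/scc.png",im[:510,:750])
E
```

```text
(no output)
```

View pics/topc.png

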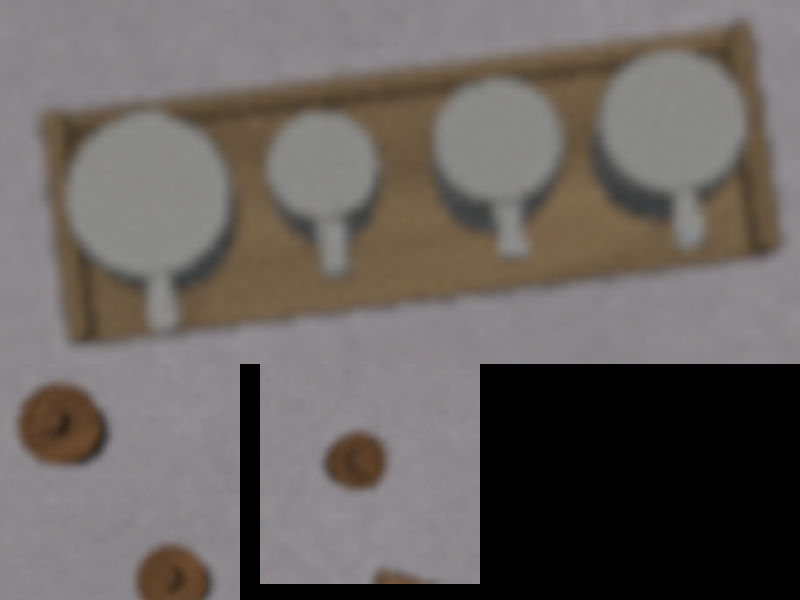

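View pics/scc.png

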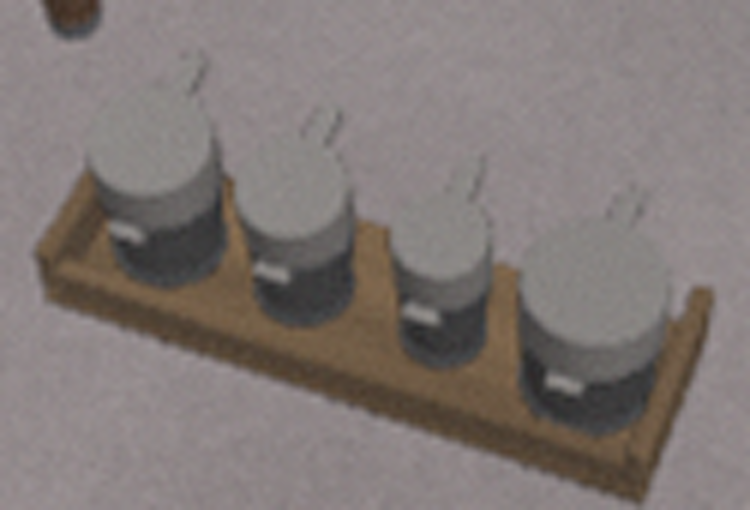

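Top crop: cap tops are d (150,197), a (322,165), b (498,140) and c (674,122), so the rack order from the left is d, a, b, c. Cone shoulders measure about 55, 47 and 39 mm, so they are c (61,424), b (173,579) and a (357,461), and cone_d is absent. The scene crop confirms the caps are essentially shut.

```bash
python3 - <<'E'
from h import *
t=L("top");s=L("scene")
f=lambda X,Y,x0,y0,sx,sy,oy=0,ox=0:(x0+(X-ox+.5)/sx-.5,y0+(Y-oy+.5)/sy-.5)
T={k:ground(t,*f(X,Y,200,148,800/114,7),.101) for k,X,Y in[("d",150,197),("a",322,165),("b",498,140),("c",674,122)]}
TS={k:ground(s,*f(X,Y,178,160,6,6),.101) for k,X,Y in[("c",151,138),("b",293,186),("a",440,236),("d",595,283)]}
for k in "dabc":print(k,T[k],TS[k])
P=np.array([T[k] for k in"dabc"]);print(np.linalg.norm(np.diff(P,axis=0),axis=1),(np.degrees(np.arctan2((P[0]-P[3])[0],-(P[0]-P[3])[1]))))
print({k:ground(t,u,v,.045) for k,(u,v) in dict(c=f(61,424,130,154,5,5,364),b=f(173,579,130,154,5,5,364),a=f(357,461,320,185,5,5,364,260)).items()})
# tab far-end front centre positions (z~.094)
for k,X,Y in[("d",164,330),("a",336,274),("b",516,255),("c",693,246)]:
  e=ground(t,*f(X,Y,200,148,800/114,7),.094);print(k,e,np.linalg.norm((e-T[k])[:2]))
E
```

```text
d [0.51996824 0.077188   0.101     ] [0.5224244  0.07870092 0.101     ]
a [ 5.35944786e-01 -2.49410747e-04  1.01000000e-01] [ 0.53575752 -0.00081983  0.101     ]
b [ 0.54878711 -0.07971396  0.101     ] [ 0.54589145 -0.08064701  0.101     ]
c [ 0.55844691 -0.15935215  0.101     ] [ 0.5562047  -0.16047976  0.101     ]
[0.07906834 0.08049559 0.08022191] -170.7604619409345
{'c': array([0.55505384, 0.34407114, 0.045     ]), 'b': array([0.45369611, 0.26643113, 0.045     ]), 'a': array([ 0.43945105, -0.30869743,  0.045     ])}
d [0.46016588 0.06994313 0.094     ] 0.060239601942500144
a [ 0.48703834 -0.0074099   0.094     ] 0.04942785545406186
b [ 0.49715483 -0.08890368  0.094     ] 0.05244371439686051
c [ 0.50269016 -0.16919547  0.094     ] 0.056618959833152856
```

```bash
cat >> h.py <<'E'
from scipy.spatial.transform import Rotation as R
TY=np.arctan2(.159,.987)
U=np.array([np.cos(TY),np.sin(TY),0]);V=np.array([-U[1],U[0],0])
C0=np.array([.5405,-.0407,.012])
TUBE={k:C0+V*.08*i for k,i in zip("dabc",(1.5,.5,-.5,-1.5))}
RAD=dict(a=.0298,b=.0338,c=.0378,d=.0418)   # hinge x
def tube(k,x,y,z): return TUBE[k]+U*x+V*y+[0,0,z]
def tab(k,th,off=0.,extra=0.):
    h=RAD[k];px,pz=-(2*h+.011+extra),.027
    # pinch point at cap angle th (up and back)
    x=h+px*np.cos(th)+pz*np.sin(th); z=.055-px*np.sin(th)+pz*np.cos(th)
    return tube(k,x,0,z)+[0,0,off]
def rows(s,pts,yaw=TY):
    """tool-axis shifts (m) and turn (deg) for world TCP points, tool down at yaw"""
    r=R.from_quat(s["tcp_rot"]);tgt=R.from_matrix(np.array([[np.cos(yaw),np.sin(yaw),0],[np.sin(yaw),-np.cos(yaw),0],[0,0,-1]]))
    w=np.degrees((r.inv()*tgt).as_rotvec());print("turn",w.round(2))
    for p in pts: print((r.inv().apply(np.asarray(p)-s["eef_pos"])).round(4).tolist(),"world",np.round(p,4).tolist())
E
python3 - <<'E'
from cell import *;from h import *
s=observe();print(TUBE);rows(s,[(.36,-.35,.21),tab("a",0)+[0,0,.1]])
c=capture("wrist");print(c["tool_from_camera"].round(3))
E
```

```text
{'d': array([0.52141475, 0.07777258, 0.012     ]), 'a': array([ 0.53413825, -0.00120914,  0.012     ]), 'b': array([ 0.54686175, -0.08019086,  0.012     ]), 'c': array([ 0.55958525, -0.15917258,  0.012     ])}
turn [-0.07  0.01  5.56]
[0.2593, -0.2447, -0.0049] world [0.36, -0.35, 0.21]
[0.4757, -0.5417, 0.0114] world [0.4939, -0.0077, 0.194]
[[-0.    -0.961 -0.275  0.079]
 [ 1.    -0.001  0.    -0.001]
 [-0.    -0.275  0.961 -0.179]
 [ 0.     0.     0.     1.   ]]
```

>>> {"method": "send_rows", "body": {"series": [[[0,0,2,0.04,-0.03,-0.005,0.03],[0,0,4,0.08,-0.07,-0.005,0.03],[0,0,5.5,0.12,-0.11,-0.005,0.03],[0,0,5.5,0.155,-0.145,-0.005,0.03],[0,0,5.5,0.19,-0.18,-0.005,0.03],[0,0,5.5,0.22,-0.21,-0.005,0.03],[0,0,5.5,0.26,-0.245,-0.005,0.03],[0,0,5.5,0.26,-0.245,-0.005,0.03]]], "force": 8}}

```text
clock: 0.95
eef_pos: [0.3637, -0.3451, 0.2107]
tcp_rot: [0.997, 0.084, 0.001, -0.0]
wrist_force: [0.0, -0.3, -0.6]
opening: 0.355
grip_force: 0.0
```

```bash
python3 - <<'E'
from cell import *;from h import *
s=observe();print(s["clock"],s["eef_pos"],s["opening"]);rows(s,[tab("a",0)+[0,0,.1]])
E
```

```text
0.95 [ 0.36374509 -0.34505582  0.21068726] 0.3546663054849565
turn [-0.04 -0.06  0.43]
[0.1844, -0.311, 0.0171] world [0.4939, -0.0077, 0.194]
```

>>> {"method": "send_rows", "body": {"series": [[[0,0,0,0.025,-0.04,0.003,0.03],[0,0,0,0.05,-0.08,0.006,0.03],[0,0,0,0.074,-0.124,0.009,0.03],[0,0,0,0.1,-0.165,0.012,0.03],[0,0,0,0.124,-0.206,0.015,0.03],[0,0,0,0.15,-0.25,0.017,0.03],[0,0,0,0.17,-0.29,0.017,0.03],[0,0,0,0.184,-0.311,0.017,0.03]]]}}

```text
clock: 1.75
eef_pos: [0.493, -0.01, 0.1935]
tcp_rot: [0.997, 0.082, 0.0, -0.0]
wrist_force: [-0.9, -0.4, 0.0]
opening: 0.32
grip_force: 0.0
```

```bash
python3 - <<'E'
from cell import *;from h import *
s=observe();print(s["clock"],s["eef_pos"]);rows(s,[tab("a",0)+[0,0,-.01]])
c=capture("wrist");c["s"]=s;T=np.eye(4);T[:3,:3]=R.from_quat(s["tcp_rot"]).as_matrix();T[:3,3]=s["eef_pos"];c["pose"]=T@c["tool_from_camera"];pickle.dump(c,open("w1.pkl","wb"))
for k in "dab":print(k,[proj(c,tube(k,x,0,z)).round(1).tolist() for x,z in((0,.089),)],proj(c,tab(k,0)).round(1))
cv2.imwrite("pics/w1.png",cv2.resize(c["pixels"][...,::-1],(800,600),interpolation=cv2.INTER_CUBIC))
E
```

```text
1.75 [ 0.49302362 -0.00995006  0.19352933]
turn [-0.04 -0.02  0.23]
[0.0012, -0.002, 0.1095] world [0.4939, -0.0077, 0.084]
d [[168.9, 149.7]] [175.5 204.6]
a [[260.1, 150.0]] [260.1 192.7]
b [[351.3, 150.4]] [345.2 197. ]
```

View pics/w1.png

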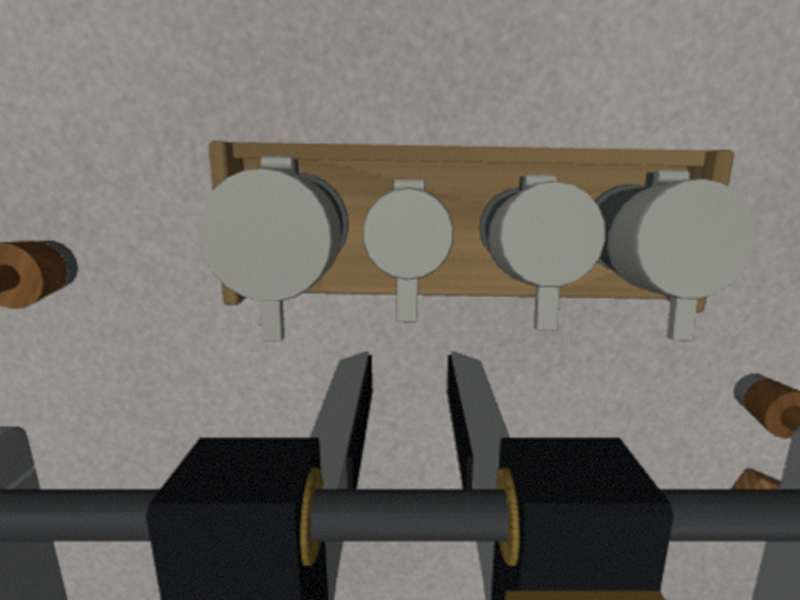

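The wrist view shows all caps shut, with the rack matching my model (cap_a predicted (406,234), seen (408,233)). The tab_a bar is at x≈406, y 278–321, straight ahead of the fingers. I'll pinch it next.

>>> {"method": "send_rows", "body": {"series": [[[0,0,0.2,0.001,-0.002,0.045,0.03],[0,0,0.2,0.001,-0.002,0.09,0.03],[0,0,0.2,0.001,-0.002,0.11,0.03],[0,0,0.2,0.001,-0.002,0.11,0.03],[0,0,0.2,0.001,-0.002,0.11,0.008],[0,0,0.2,0.001,-0.002,0.11,0.008],[0,0,0.2,0.001,-0.002,0.11,0.008],[0,0,0.2,0.001,-0.002,0.11,0.008]]], "force": 8}}

```text
clock: 2.6
eef_pos: [0.4937, -0.0092, 0.0849]
tcp_rot: [0.997, 0.079, 0.001, -0.001]
wrist_force: [-2.7, 13.0, 0.7]
opening: 0.125
grip_force: 8.0
```

```bash
python3 - <<'E'
from cell import *;from h import *
s=observe();print(s["eef_pos"],s["opening"],s["grip_force"],s["wrist_force"]);rows(s,[tab("a",t,-.01) for t in np.arange(.0,2.01,.25)])
E
```

```text
[ 0.49373504 -0.00922919  0.08487889] 0.12531554119815405 8.00028869882226 [-2.72604829 13.00694129  0.68283701]
turn [-0.09 -0.12 -0.07]
[0.0004, -0.0015, 0.0009] world [0.4939, -0.0077, 0.084]
[0.0093, -0.0015, -0.0157] world [0.5026, -0.0063, 0.1006]
[0.022, -0.0016, -0.0296] world [0.5152, -0.0043, 0.1145]
[0.0378, -0.0016, -0.0399] world [0.5307, -0.0018, 0.1249]
[0.0556, -0.0016, -0.046] world [0.5483, 0.0011, 0.131]
[0.0744, -0.0017, -0.0475] world [0.5669, 0.0041, 0.1325]
[0.093, -0.0017, -0.0443] world [0.5852, 0.007, 0.1293]
[0.1102, -0.0017, -0.0365] world [0.6022, 0.0098, 0.1217]
[0.1249, -0.0017, -0.0248] world [0.6168, 0.0121, 0.11]
```

>>> {"method": "send_rows", "body": {"series": [[[0,0,0,0.009,-0.0015,-0.0155,0.008],[0,0,0,0.022,-0.0015,-0.0295,0.008],[0,0,0,0.038,-0.0015,-0.04,0.008],[0,0,0,0.0555,-0.0015,-0.046,0.008],[0,0,0,0.0745,-0.0015,-0.0475,0.008],[0,0,0,0.093,-0.0015,-0.0445,0.008],[0,0,0,0.11,-0.0015,-0.0365,0.008],[0,0,0,0.125,-0.0015,-0.025,0.008]]], "force": 8}}

```text
clock: 3.4
eef_pos: [0.618, 0.0101, 0.1103]
tcp_rot: [0.997, 0.078, 0.001, -0.0]
wrist_force: [-2.7, 1.6, -0.5]
opening: 0.125
grip_force: 8.0
```

>>> {"method": "send_rows", "body": {"series": [[[0,0,0,0,0,0,0.035],[0,0,0,0,0,0,0.035],[0,0,0,0,0,-0.04,0.035],[0,0,0,0,0,-0.08,0.035],[0,0,0,0,0,-0.12,0.035],[0,0,0,0,0,-0.14,0.035]]]}}

```text
clock: 4.0
eef_pos: [0.6169, 0.0097, 0.2537]
tcp_rot: [0.997, 0.078, 0.003, 0.0]
wrist_force: [0.8, 0.5, 0.0]
opening: 0.373
grip_force: 0.0
```

```bash
cat >> h.py <<'E'
def cones(t,ex=()):
    "brown blobs in the top picture -> world shoulder centre"
    hsv=cv2.cvtColor(t["pixels"],cv2.COLOR_RGB2HSV);print("hsv at a",hsv[204,339])
    m=cv2.inRange(hsv,(5,110,50),(16,255,200));n,l,st,ce=cv2.connectedComponentsWithStats(m)
    for i in range(1,n):
        p=ground(t,*ce[i],.045)
        if 60<st[i,4]<400 and p[0]>.3: print(p.round(4),st[i,4],ce[i].round(1))
E
python3 - <<'E'
from cell import *;from h import *
s=observe();print(s["eef_pos"],s["opening"],s["wrist_force"])
cones(L("top"));print()
t=capture("top");pickle.dump(t,open("top2.pkl","wb"));cones(t)
c=capture("scene");im=np.zeros((600,800,3),np.uint8);im[:360,:800]=crop(c,170,120,200,90,4);im[360:600,:320]=crop(t,235,135,80,60,4)
cv2.imwrite("pics/s2.png",im)
E
```

```text
[0.61685987 0.00966405 0.25366159] 0.373196655507228 [0.75880675 0.5364147  0.0080696 ]
hsv at a [ 14 136  86]
[0.5544 0.3435 0.045 ] 175 [142.  165.8]
[0.434  0.8015 0.045 ] 134 [  0.9 199.7]
[0.4529 0.2667 0.045 ] 120 [164.1 196.8]
[ 0.4393 -0.3078  0.045 ] 73 [338.7 204. ]
[ 0.3359 -0.355   0.045 ] 270 [353.1 235.9]

hsv at a [ 14 144  94]
[0.5543 0.3434 0.045 ] 174 [142.  165.8]
[0.4339 0.8015 0.045 ] 130 [  0.9 199.8]
[0.4528 0.2666 0.045 ] 121 [164.1 196.9]
[ 0.4394 -0.308   0.045 ] 72 [338.8 204. ]
[ 0.3359 -0.3549  0.045 ] 265 [353.1 235.9]
```

View pics/s2.png

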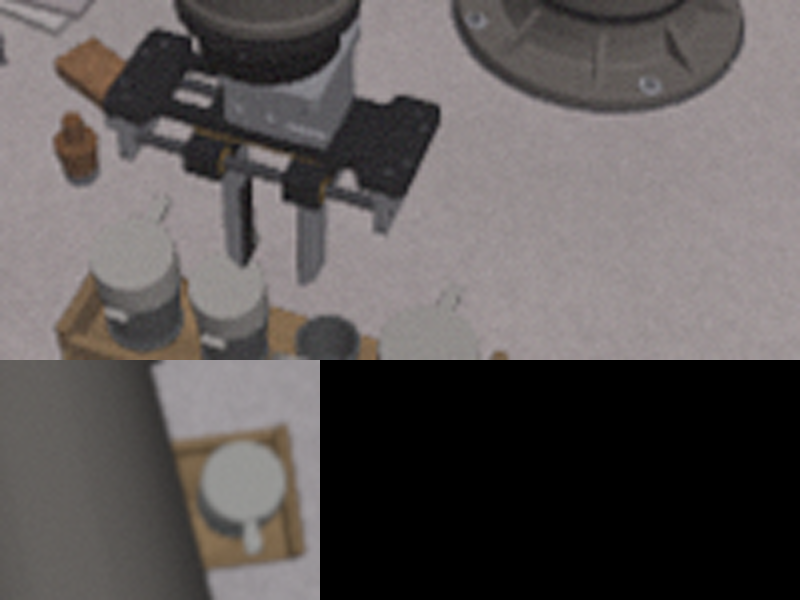

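Tube a's well is open (dark rim at (328,340)), the other caps are shut, and cone_a is still at (78,148). The measured position of cone_a is unchanged.

```bash
python3 - <<'E'
from cell import *;from h import *
s=observe();rows(s,[(.4394,-.308,.15)])
E
```

```text
turn [ 0.07 -0.37 -0.17]
[-0.226, 0.2858, 0.1022] world [0.4394, -0.308, 0.15]
```

>>> {"method": "send_rows", "body": {"series": [[[0,-0.4,-0.2,-0.03,0.04,0,0.05],[0,-0.4,-0.2,-0.06,0.08,0,0.05],[0,-0.4,-0.2,-0.09,0.12,0.01,0.05],[0,-0.4,-0.2,-0.12,0.155,0.04,0.05],[0,-0.4,-0.2,-0.15,0.19,0.06,0.05],[0,-0.4,-0.2,-0.18,0.23,0.08,0.05],[0,-0.4,-0.2,-0.21,0.265,0.1,0.05],[0,-0.4,-0.2,-0.226,0.286,0.102,0.05]]]}}

```text
clock: 4.9
eef_pos: [0.4344, -0.3097, 0.1449]
tcp_rot: [0.997, 0.079, -0.005, -0.0]
wrist_force: [-0.1, 0.3, 0.1]
opening: 0.531
grip_force: 0.0
```

```bash
cat >> h.py <<'E'
def wcap():
    from cell import observe,capture
    s=observe();c=capture("wrist");T=np.eye(4);T[:3,:3]=R.from_quat(s["tcp_rot"]).as_matrix();T[:3,3]=s["eef_pos"];c["pose"]=T@c["tool_from_camera"]
    return s,c
def stub(c,guess):
    "refine cone xy: brown pixels near the guessed stub top (z .071)"
    hsv=cv2.cvtColor(c["pixels"],cv2.COLOR_RGB2HSV);m=cv2.inRange(hsv,(3,90,30),(20,255,255))
    n,l,st,ce=cv2.connectedComponentsWithStats(m)
    print("pred shoulder",proj(c,(*guess,.045)).round(1),"stub top",proj(c,(*guess,.071)).round(1))
    for i in range(1,n):
        if st[i,4]>300: print(st[i],ce[i].round(1))
E
python3 - <<'E'
from cell import *;from h import *
s,c=wcap();print(s["eef_pos"],s["opening"]);rows(s,[(.4394,-.308,.05)]);stub(c,(.4394,-.308))
cv2.imwrite("pics/w2.png",c["pixels"][...,::-1])
E
```

```text
[ 0.43442281 -0.30967393  0.14488375] 0.531038204083734
turn [-0.06  0.52 -0.05]
[0.006, -0.0008, 0.0948] world [0.4394, -0.308, 0.05]
pred shoulder [261.4 187.5] stub top [261.4 195.5]
[   0    0  182   97 6731] [110.6  67.1]
[ 394  112   77   53 3097] [432.9 136.7]
[ 244  165   41   43 1324] [264.2 186.4]
[467 194  45  42 858] [491.3 215.7]
[ 257  243   60   64 2264] [286.4 274. ]
```

View pics/w2.png

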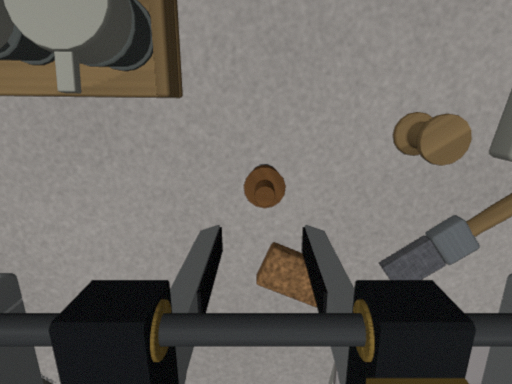

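The wrist view shows cone_a's shoulder centred at (265,187), with the prediction at (261,187). It is therefore about 2–3 mm further to tool +y. The cork block lies clear at (290,272).

>>> {"method": "send_rows", "body": {"series": [[[0,0.5,0,0.007,0.002,0.03,0.05],[0,0.5,0,0.007,0.002,0.065,0.05],[0,0.5,0,0.007,0.002,0.094,0.05],[0,0.5,0,0.007,0.002,0.094,0.05],[0,0.5,0,0.007,0.002,0.094,0.014],[0,0.5,0,0.007,0.002,0.094,0.014],[0,0.5,0,0.007,0.002,0.094,0.014],[0,0.5,0,0.007,0.002,0.094,0.014]]], "force": 25}}

```text
clock: 5.75
eef_pos: [0.4451, -0.3094, 0.0536]
tcp_rot: [0.997, 0.08, 0.002, 0.0]
wrist_force: [0.2, 0.1, 0.6]
opening: 0.226
grip_force: 0.0
```

>>> {"method": "send_rows", "body": {"series": [[[0,0,0,0,0,0,0.014],[0,0,0,0,0,-0.03,0.014],[0,0,0,0,0,-0.07,0.014],[0,0,0,0,0,-0.11,0.014],[0,0,0,0,0,-0.14,0.014],[0,0,0,0,0,-0.15,0.014],[0,0,0,0,0,-0.15,0.014],[0,0,0,0,0,-0.15,0.014]]]}}

```text
clock: 6.55
eef_pos: [0.4438, -0.3088, 0.2012]
tcp_rot: [0.997, 0.08, 0.0, -0.0]
wrist_force: [0.1, 0.0, -1.8]
opening: 0.172
grip_force: 25.0
```

```bash
python3 - <<'E'
from cell import *;from h import *
s,c=wcap();print(s["eef_pos"],s["opening"],s["grip_force"],s["wrist_force"]);rows(s,[tube("a",0,0,.165-.012)])
cv2.imwrite("pics/w3.png",crop(c,140,180,240,160,3))
E
```

```text
[ 0.44376158 -0.30877637  0.20121889] 0.1715164280258645 24.978844821453094 [ 0.13926792  0.02611977 -1.79125458]
turn [-0.05 -0.04  0.06]
[0.1384, -0.2891, 0.0366] world [0.5341, -0.0012, 0.165]
```

View pics/w3.png

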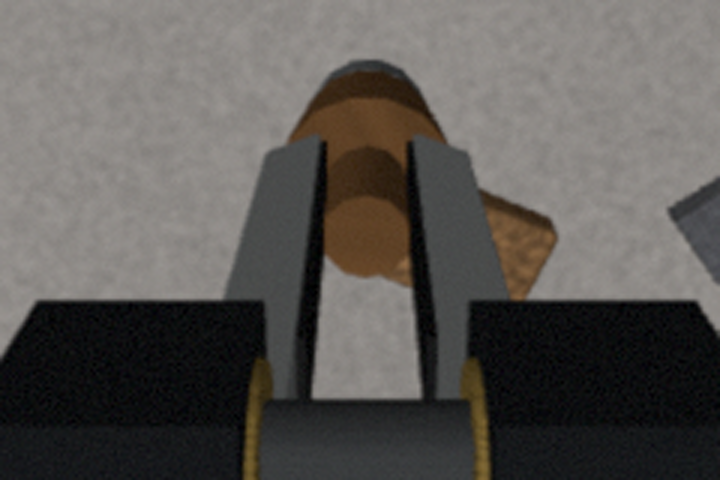

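The grip on the stub is secure and the cone hangs upright. The stub top is centred near (368,230) in the crop. I'll check its offset along tool x, since the opening reads a little small.

```bash
python3 - <<'E'
from cell import *;from h import *
s,c=wcap();M=c["tool_from_camera"]
for z in(-.018,-.021,-.025):
  d=M[:3,:3]@np.linalg.solve(c["K"],[140+368.5/3-.5,180+230.5/3-.5,1]);o=M[:3,3];print((o+d*(z-o[2])/d[2]).round(4))
for z in (0,.005): # shoulder circle/ foot
  d=M[:3,:3]@np.linalg.solve(c["K"],[140+367/3,180+145/3,1]);print(z,(o+d*(z-o[2])/d[2]).round(4))
for x in(-.008,0,.008):print(proj(c,(x,-.008,0),M).round(1),proj(c,(x,-.008,-.02),M).round(1))
E
```

```text
[-0.0038 -0.0001 -0.018 ]
[-0.0023 -0.0001 -0.021 ]
[-0.0002 -0.0002 -0.025 ]
0 [ 0.0061 -0.0001  0.    ]
0.005 [ 0.004  -0.0001  0.005 ]
[249.9 249. ] [248.6 264.6]
[249.7 237.4] [248.4 251.9]
[249.6 225.4] [248.2 238.8]
```

>>> {"method": "send_rows", "body": {"series": [[[0,0,0,0.02,-0.04,0,0.014],[0,0,0,0.04,-0.08,0,0.014],[0,0,0,0.06,-0.12,0,0.014],[0,0,0,0.08,-0.16,0,0.014],[0,0,0,0.1,-0.2,0,0.014],[0,0,0,0.12,-0.24,0,0.014],[0,0,0,0.135,-0.275,0.01,0.014],[0,0,0,0.14,-0.289,0.03,0.014]]]}}

```text
clock: 7.45
eef_pos: [0.5372, 0.003, 0.1723]
tcp_rot: [0.997, 0.082, 0.001, -0.001]
wrist_force: [-0.0, -0.7, -1.7]
opening: 0.173
grip_force: 25.0
```

```bash
python3 - <<'E'
from cell import *;from h import *
s,c=wcap();print(s["eef_pos"],s["opening"],s["grip_force"]);rows(s,[tube("a",.002,0,.073-.012)])
E
```

```text
[0.53719777 0.00295102 0.17229124] 0.17324623175717035 24.97870445251465
turn [-0.08 -0.17  0.29]
[-0.002, 0.0038, 0.0993] world [0.5361, -0.0009, 0.073]
```

>>> {"method": "send_rows", "body": {"series": [[[0,0,0,-0.002,0.003,0.01,0.014],[0,0,0,-0.002,0.003,0.02,0.014],[0,0,0,-0.002,0.003,0.035,0.014],[0,0,0,-0.002,0.003,0.045,0.014],[0,0,0,-0.002,0.003,0.045,0.014]]]}}

```text
clock: 8.0
eef_pos: [0.5339, -0.0057, 0.1262]
tcp_rot: [0.997, 0.08, -0.0, -0.0]
wrist_force: [-0.4, -0.2, -0.9]
opening: 0.174
grip_force: 25.0
```

```bash
python3 - <<'E'
from cell import *;from h import *
s,c=wcap();print(s["eef_pos"],s["opening"],s["wrist_force"]);rows(s,[tube("a",.002,0,.073-.012)])
cv2.imwrite("pics/w4.png",crop(c,140,80,240,180,3))
E
```

```text
[ 0.53391484 -0.0057006   0.12624688] 0.17358445631910943 [-0.36027756 -0.15342066 -0.88228429]
turn [-0.02  0.03 -0.02]
[0.003, -0.0044, 0.0532] world [0.5361, -0.0009, 0.073]
```

View pics/w4.png

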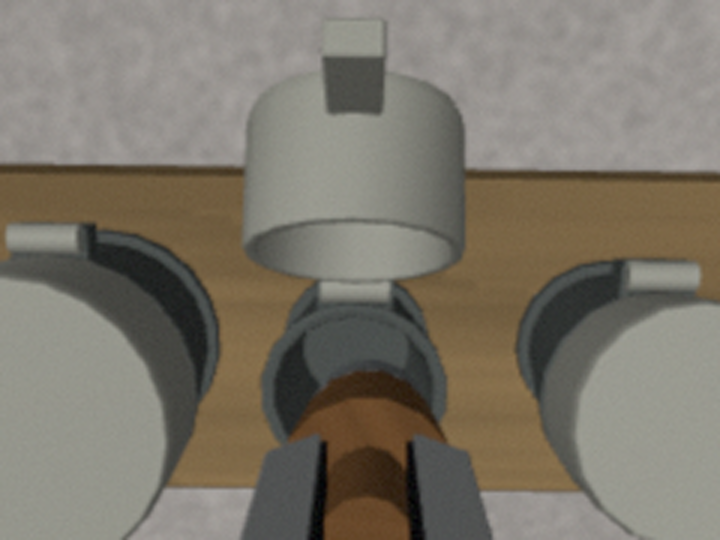

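The picture shows cap_a folded well back at (355,170). The open well's rim is centred at x≈353 and the cone at x≈367, which agrees with the computed −4.4 mm correction.

>>> {"method": "send_rows", "body": {"series": [[[0,0,0,0.003,-0.0045,0,0.014],[0,0,0,0.003,-0.0045,0.01,0.014],[0,0,0,0.003,-0.0045,0.02,0.014],[0,0,0,0.003,-0.0045,0.03,0.014],[0,0,0,0.003,-0.0045,0.04,0.014],[0,0,0,0.003,-0.0045,0.047,0.014],[0,0,0,0.003,-0.0045,0.051,0.014],[0,0,0,0.003,-0.0045,0.051,0.014]]]}}

```text
clock: 8.85
eef_pos: [0.5367, -0.0003, 0.0759]
tcp_rot: [0.997, 0.08, 0.0, 0.0]
wrist_force: [-1.7, -3.4, -2.8]
opening: 0.169
grip_force: 25.0
```

>>> {"method": "send_rows", "body": {"series": [[[0,0,0,0,0,0.002,0.014],[0,0,0,0,0,0.002,0.032],[0,0,0,0,0,0.002,0.032],[0,0,0,0,0,0,0.032],[0,0,0,0,0,-0.04,0.032],[0,0,0,0,0,-0.08,0.032],[0,0,0,0,0,-0.12,0.032],[0,0,0,0,0,-0.12,0.032]]]}}

```text
clock: 9.65
eef_pos: [0.5397, 0.0008, 0.202]
tcp_rot: [0.997, 0.08, 0.005, 0.0]
wrist_force: [0.8, 0.7, -0.4]
opening: 0.342
grip_force: 0.0
```

```bash
python3 - <<'E'
from cell import *;from h import *
s,c=wcap();print(s["eef_pos"],s["opening"],s["wrist_force"]);rows(s,[tab("a",2.,.05),tab("a",2.,-.01)])
for z in(.055,.081):print(proj(c,tube("a",0,0,z)))
cv2.imwrite("pics/w5.png",crop(c,150,40,220,190,3))
E
```

```text
[0.53967365 0.00081879 0.20202488] 0.34171504579584233 [ 0.77482026  0.65308815 -0.44354738]
turn [ 0.06 -0.55  0.07]
[0.0776, 0.0012, 0.0328] world [0.6168, 0.0121, 0.17]
[0.0771, 0.0011, 0.0928] world [0.6168, 0.0121, 0.11]
[263.09012857 191.08099178]
[263.23614777 197.9358992 ]
```

View pics/w5.png

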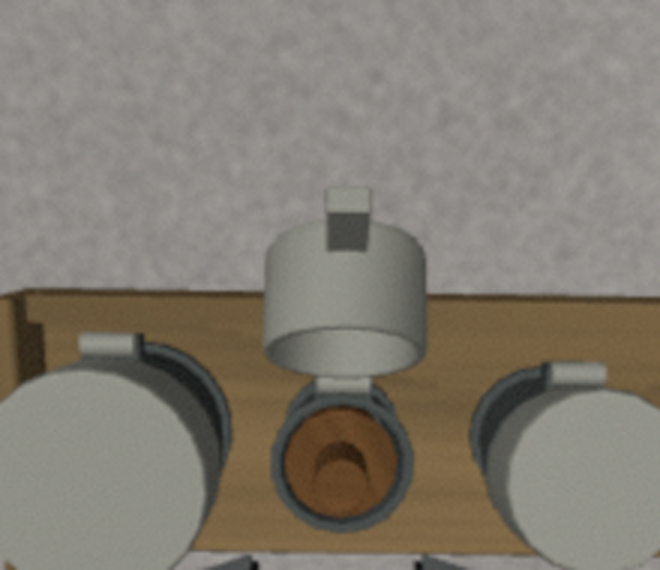

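Cone_a sits flush and concentric in tube a: rim centre (342,460), shoulder (343,461). Cap_a stands open with its tab at (348,215). I'll pinch the tab and swing it shut.

>>> {"method": "send_rows", "body": {"series": [[[0,-0.5,0,0.04,0.001,0.01,0.032],[0,-0.5,0,0.077,0.001,0.03,0.032],[0,-0.5,0,0.077,0.001,0.06,0.032],[0,-0.5,0,0.077,0.001,0.093,0.032],[0,-0.5,0,0.077,0.001,0.093,0.032],[0,-0.5,0,0.077,0.001,0.093,0.008],[0,-0.5,0,0.077,0.001,0.093,0.008],[0,-0.5,0,0.077,0.001,0.093,0.008]]], "force": 8}}

```text
clock: 10.5
eef_pos: [0.6137, 0.0106, 0.1047]
tcp_rot: [0.997, 0.08, -0.003, 0.001]
wrist_force: [1.9, -15.7, -1.6]
opening: 0.127
grip_force: 8.6
```

```bash
python3 - <<'E'
from cell import *;from h import *
s=observe();print(s["eef_pos"],s["opening"],s["wrist_force"]);rows(s,[tab("a",t,-.01) for t in np.arange(2.,-.01,-.25)])
E
```

```text
[0.61370979 0.0105559  0.10474516] 0.12674905558714694 [  1.89412168 -15.69648232  -1.55465994]
turn [0.08 0.34 0.03]
[0.0033, -0.001, -0.0052] world [0.6168, 0.0121, 0.11]
[-0.0116, -0.001, -0.0168] world [0.6022, 0.0098, 0.1217]
[-0.0288, -0.001, -0.0244] world [0.5852, 0.007, 0.1293]
[-0.0474, -0.001, -0.0275] world [0.5669, 0.0041, 0.1325]
[-0.0662, -0.001, -0.0259] world [0.5483, 0.0011, 0.131]
[-0.084, -0.0011, -0.0196] world [0.5307, -0.0018, 0.1249]
[-0.0997, -0.0011, -0.0092] world [0.5152, -0.0043, 0.1145]
[-0.1123, -0.0011, 0.0048] world [0.5026, -0.0063, 0.1006]
[-0.1211, -0.0011, 0.0215] world [0.4939, -0.0077, 0.084]
```

>>> {"method": "send_rows", "body": {"series": [[[0,0.3,0,-0.0115,0.001,-0.017,0.008],[0,0.3,0,-0.029,0.001,-0.0245,0.008],[0,0.3,0,-0.0475,0.001,-0.0275,0.008],[0,0.3,0,-0.066,0.001,-0.026,0.008],[0,0.3,0,-0.084,0.001,-0.0195,0.008],[0,0.3,0,-0.0995,0.001,-0.009,0.008],[0,0.3,0,-0.112,0.001,0.005,0.008],[0,0.3,0,-0.121,0.001,0.0215,0.008]]]}}

```text
clock: 11.3
eef_pos: [0.4931, -0.0088, 0.0842]
tcp_rot: [0.997, 0.08, -0.0, 0.0]
wrist_force: [-7.5, 2.8, 5.3]
opening: 0.124
grip_force: 8.0
```

>>> {"method": "send_rows", "body": {"series": [[[0,0,0,0,0,0.001,0.008],[0,0,0,0,0,0,0.03],[0,0,0,0,0,0,0.03],[0,0,0,-0.002,0,-0.04,0.03],[0,0,0,-0.002,0,-0.06,0.02],[0,0,0,-0.002,0,-0.06,0.0],[0,0,0,-0.002,0,-0.06,0.0],[0,0,0,-0.002,0,-0.06,0.0]]]}}

```text
clock: 12.1
eef_pos: [0.4918, -0.0091, 0.1427]
tcp_rot: [0.997, 0.08, -0.001, 0.0]
wrist_force: [0.8, -0.3, -0.9]
opening: 0.02
grip_force: 0.0
```

```bash
python3 - <<'E'
from cell import *;from h import *
s,c=wcap();print(s["eef_pos"],s["opening"],s["wrist_force"]);rows(s,[tube("a",-.013,0,.13-.012),tube("a",-.013,0,.098-.012)])
cv2.imwrite("pics/w6.png",crop(c,150,100,220,190,3))
E
```

```text
[ 0.49180791 -0.00914036  0.14270104] 0.019646541396415432 [ 0.76890179 -0.27412091 -0.90419731]
turn [-0.01  0.13  0.05]
[0.0301, -0.0011, 0.0126] world [0.5213, -0.0033, 0.13]
[0.0302, -0.0011, 0.0446] world [0.5213, -0.0033, 0.098]
```

View pics/w6.png

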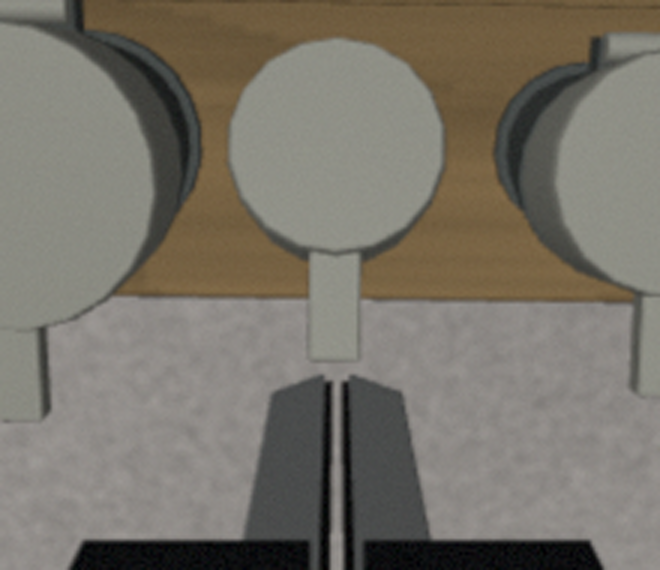

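Cap_a is back down, with its top centred at (336,145). I'll press it with the closed fingertips.

>>> {"method": "send_rows", "body": {"series": [[[0,0,0,0.03,-0.001,0,0],[0,0,0,0.03,-0.001,0.025,0],[0,0,0,0.03,-0.001,0.037,0],[0,0,0,0.03,-0.001,0.042,0],[0,0,0,0.03,-0.001,0.044,0],[0,0,0,0.03,-0.001,0.044,0]]]}}

```text
clock: 12.75
eef_pos: [0.5198, -0.0034, 0.1004]
tcp_rot: [0.997, 0.08, -0.002, 0.001]
wrist_force: [-19.6, -0.7, 39.5]
opening: 0.007
grip_force: 19.7
```

>>> {"method": "send_rows", "body": {"series": [[[0,0,0,0,0,-0.04,0.03],[0,0,0,0,0,-0.09,0.03],[0,0,0,-0.015,0.04,-0.09,0.03],[0,0,0,-0.03,0.08,-0.09,0.03],[0,0,0,-0.03,0.08,-0.09,0.03],[0,0,0,-0.03,0.08,-0.09,0.03]]]}}

```text
clock: 13.35
eef_pos: [0.5042, -0.0879, 0.1892]
tcp_rot: [0.997, 0.079, -0.001, 0.0]
wrist_force: [0.3, 0.2, 0.1]
opening: 0.319
grip_force: 0.0
```

```bash
python3 - <<'E'
from cell import *;from h import *
s,c=wcap();print(s["eef_pos"],s["opening"],s["wrist_force"]);rows(s,[tab("b",0,-.01)])
print(proj(c,tube("b",0,0,.089)),proj(c,tab("b",0)))
E
```

```text
[ 0.50415592 -0.08792654  0.18916179] 0.31856139866627653 [0.31446955 0.15593561 0.11059033]
turn [-0.    0.12 -0.06]
[-0.0012, -0.0008, 0.1052] world [0.5026, -0.0873, 0.084]
[261.21183054 148.879206  ] [261.32631373 196.39758457]
```

>>> {"method": "send_rows", "body": {"series": [[[0,0,0,-0.001,-0.001,0.04,0.03],[0,0,0,-0.001,-0.001,0.08,0.03],[0,0,0,-0.001,-0.001,0.105,0.03],[0,0,0,-0.001,-0.001,0.105,0.03],[0,0,0,-0.001,-0.001,0.105,0.008],[0,0,0,-0.001,-0.001,0.105,0.008],[0,0,0,-0.001,-0.001,0.105,0.008],[0,0,0,-0.001,-0.001,0.105,0.008]]], "force": 8}}

```text
clock: 14.2
eef_pos: [0.5046, -0.0871, 0.0857]
tcp_rot: [0.997, 0.08, 0.0, 0.001]
wrist_force: [2.0, -4.7, -1.6]
opening: 0.127
grip_force: 8.0
```

```bash
python3 - <<'E'
from cell import *;from h import *
s=observe();print(s["eef_pos"],s["opening"],s["grip_force"],s["wrist_force"]);rows(s,[tab("b",t,-.01) for t in np.arange(.0,2.01,.25)])
E
```

```text
[ 0.50460668 -0.08712952  0.08565952] 0.1271256131954939 7.959693074226379 [ 2.0121063  -4.71551001 -1.58920666]
turn [ 0.09 -0.05  0.02]
[-0.002, -0.0001, 0.0017] world [0.5026, -0.0873, 0.084]
[0.0072, -0.0001, -0.0169] world [0.5116, -0.0859, 0.1026]
[0.0206, -0.0001, -0.0327] world [0.5249, -0.0837, 0.1184]
[0.0376, -0.0, -0.0446] world [0.5416, -0.081, 0.1303]
[0.0569, -0.0, -0.052] world [0.5607, -0.078, 0.1377]
[0.0775, -0.0, -0.0544] world [0.5811, -0.0747, 0.1401]
[0.098, -0.0, -0.0516] world [0.6013, -0.0714, 0.1373]
[0.1172, -0.0, -0.0438] world [0.6203, -0.0684, 0.1295]
[0.1339, -0.0, -0.0315] world [0.6368, -0.0657, 0.1172]
```

>>> {"method": "send_rows", "body": {"series": [[[0,0,0,0.0085,0,-0.0175,0.008],[0,0,0,0.022,0,-0.0335,0.008],[0,0,0,0.039,0,-0.0455,0.008],[0,0,0,0.058,0,-0.053,0.008],[0,0,0,0.0785,0,-0.055,0.008],[0,0,0,0.099,0,-0.052,0.008],[0,0,0,0.118,0,-0.044,0.008],[0,0,0,0.1345,0,-0.032,0.008]]], "force": 8}}

```text
clock: 15.0
eef_pos: [0.638, -0.0669, 0.1176]
tcp_rot: [0.997, 0.079, 0.0, 0.001]
wrist_force: [-1.4, -10.2, -0.6]
opening: 0.127
grip_force: 8.0
```

>>> {"method": "send_rows", "body": {"series": [[[0,0,0,0,0,0,0.035],[0,0,0,0,0,0,0.035],[0,0,0,0,0,-0.04,0.035],[0,0,0,0,0,-0.08,0.035],[0,0,0,0,0,-0.12,0.035],[0,0,0,0,0,-0.12,0.035],[0,0,0,0,0,-0.12,0.035]]]}}

```text
clock: 15.7
eef_pos: [0.6367, -0.0646, 0.2379]
tcp_rot: [0.997, 0.08, 0.001, 0.0]
wrist_force: [-0.2, -0.2, -0.2]
opening: 0.373
grip_force: 0.0
```

```bash
python3 - <<'E'
from cell import *;from h import *
s=observe();print(s["eef_pos"],s["opening"],s["wrist_force"]);cones(capture("top"));rows(s,[(.4529,.2666,.25)]);
E
```

```text
[ 0.63670444 -0.06457962  0.23785154] 0.3729382058756618 [-0.23262086 -0.15035008 -0.2212306 ]
hsv at a [160   5 160]
[0.5544 0.3435 0.045 ] 175 [142.  165.8]
[0.4339 0.8016 0.045 ] 129 [  0.9 199.8]
[0.4529 0.2667 0.045 ] 120 [164.1 196.8]
[ 0.3359 -0.3551  0.045 ] 268 [353.2 235.9]
turn [ 0.04 -0.06  0.06]
[-0.1284, -0.3563, -0.0126] world [0.4529, 0.2666, 0.25]
```

>>> {"method": "send_rows", "body": {"series": [[[0,0,0,-0.016,-0.045,0,0.05],[0,0,0,-0.032,-0.09,0,0.05],[0,0,0,-0.048,-0.135,0,0.05],[0,0,0,-0.064,-0.18,0,0.05],[0,0,0,-0.08,-0.225,0,0.05],[0,0,0,-0.096,-0.27,0,0.05],[0,0,0,-0.112,-0.315,0.01,0.05],[0,0,0,-0.127,-0.356,0.03,0.05]]]}}

```text
clock: 16.55
eef_pos: [0.4527, 0.2682, 0.2063]
tcp_rot: [0.997, 0.08, -0.0, -0.0]
wrist_force: [0.4, 0.1, -0.0]
opening: 0.53
grip_force: 0.0
```

>>> {"method": "send_rows", "body": {"series": [[[0,0,0,0,0,0.03,0.05],[0,0,0,0,0,0.055,0.05],[0,0,0,0,0,0.055,0.05],[0,0,0,0,0,0.055,0.05]]]}}

```text
clock: 16.95
eef_pos: [0.4536, 0.2662, 0.1511]
tcp_rot: [0.997, 0.08, -0.002, 0.0]
wrist_force: [-0.7, -0.0, -0.0]
opening: 0.537
grip_force: 0.0
```

```bash
python3 - <<'E'
from cell import *;from h import *
s,c=wcap();print(s["eef_pos"],s["opening"]);rows(s,[(.4529,.2666,.05)]);stub(c,(.4529,.2666))
cv2.imwrite("pics/w7.png",crop(c,160,110,200,150,4))
E
```

```text
[0.45356558 0.26617123 0.1511162 ] 0.5365214445571085
turn [0.01 0.19 0.06]
[-0.0003, -0.0005, 0.1011] world [0.4529, 0.2666, 0.05]
pred shoulder [261.6 192.2] stub top [261.6 200.3]
[ 159   30   64   69 3437] [190.6  64. ]
[ 396   95  116  117 5284] [432.5 144. ]
[ 237  166   49   49 1828] [261.3 190.6]
```

View pics/w7.png

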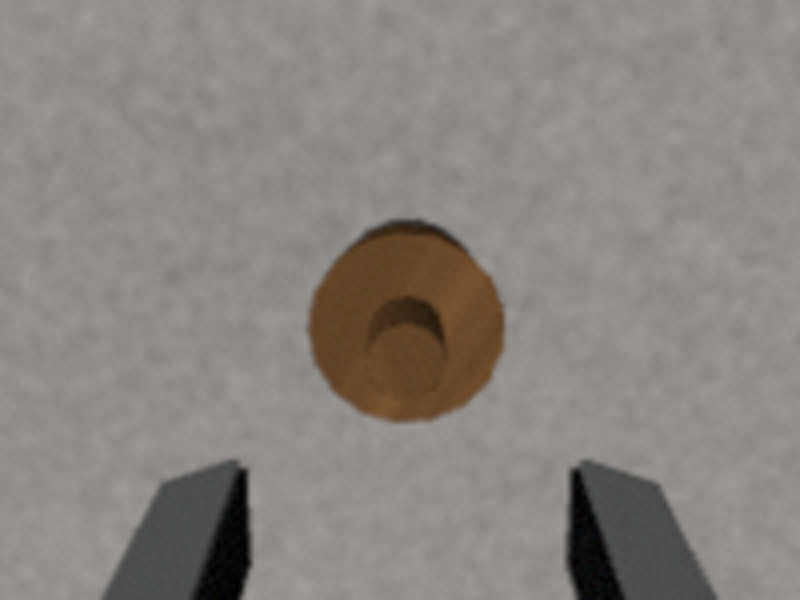

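Cone_b's shoulder is at (406,326) and its stub top at (406,360) in the crop, within 1 px of the prediction. Grasping now.

>>> {"method": "send_rows", "body": {"series": [[[0,0.2,0,0.0005,-0.001,0.03,0.05],[0,0.2,0,0.0005,-0.001,0.065,0.05],[0,0.2,0,0.0005,-0.001,0.1,0.05],[0,0.2,0,0.0005,-0.001,0.1,0.05],[0,0.2,0,0.0005,-0.001,0.1,0.014],[0,0.2,0,0.0005,-0.001,0.1,0.014],[0,0.2,0,0.0005,-0.001,0.1,0.014],[0,0.2,0,0.0005,-0.001,0.1,0.014]]], "force": 25}}

```text
clock: 17.8
eef_pos: [0.4549, 0.2677, 0.0525]
tcp_rot: [0.997, 0.08, 0.002, -0.0]
wrist_force: [1.2, -0.1, -0.3]
opening: 0.229
grip_force: 0.0
```

>>> {"method": "send_rows", "body": {"series": [[[0,0,0,0,0,0,0.014],[0,0,0,0,0,0,0.014],[0,0,0,0,0,-0.03,0.014],[0,0,0,0,0,-0.07,0.014],[0,0,0,0,0,-0.11,0.014],[0,0,0,0,0,-0.145,0.014],[0,0,0,0,0,-0.145,0.014],[0,0,0,0,0,-0.145,0.014]]]}}

```text
clock: 18.6
eef_pos: [0.4541, 0.2672, 0.1966]
tcp_rot: [0.997, 0.08, 0.002, -0.0]
wrist_force: [-0.7, -0.7, -2.2]
opening: 0.171
grip_force: 25.0
```

```bash
python3 - <<'E'
from cell import *;from h import *
s,c=wcap();print(s["eef_pos"],s["opening"],s["grip_force"],s["wrist_force"]);rows(s,[tube("b",0,0,.17-.012)])
E
```

```text
[0.45408204 0.26723608 0.19662803] 0.17087991022925508 24.98574435710907 [-0.65861529 -0.65038254 -2.23825261]
turn [ 0.   -0.18  0.04]
[0.036, 0.3578, 0.0267] world [0.5469, -0.0802, 0.17]
```

>>> {"method": "send_rows", "body": {"series": [[[0,0,0,0.005,0.045,0,0.014],[0,0,0,0.01,0.09,0,0.014],[0,0,0,0.014,0.135,0,0.014],[0,0,0,0.018,0.18,0,0.014],[0,0,0,0.023,0.225,0,0.014],[0,0,0,0.027,0.27,0,0.014],[0,0,0,0.032,0.315,0,0.014],[0,0,0,0.036,0.358,0.02,0.014]]]}}

```text
clock: 19.45
eef_pos: [0.5476, -0.0823, 0.1764]
tcp_rot: [0.997, 0.08, 0.002, 0.0]
wrist_force: [0.4, 0.9, -1.5]
opening: 0.176
grip_force: 25.0
```

>>> {"method": "send_rows", "body": {"series": [[[0,0,0,0,0,0.02,0.014],[0,0,0,0,0,0.04,0.014],[0,0,0,0,0,0.04,0.014],[0,0,0,0,0,0.04,0.014],[0,0,0,0,0,0.04,0.014]]]}}

```text
clock: 19.95
eef_pos: [0.5471, -0.0799, 0.1368]
tcp_rot: [0.997, 0.081, 0.001, -0.0]
wrist_force: [0.7, 0.5, -2.1]
opening: 0.172
grip_force: 25.0
```

```bash
python3 - <<'E'
from cell import *;from h import *
s,c=wcap();print(s["eef_pos"],s["opening"],s["wrist_force"]);rows(s,[tube("b",0,0,.074-.012)])
cv2.imwrite("pics/w8.png",crop(c,140,80,240,180,3))
E
```

```text
[ 0.54712709 -0.07989458  0.13679651] 0.17233612250811078 [ 0.72357131  0.54532845 -2.07210018]
turn [ 0.   -0.13  0.1 ]
[-0.0004, 0.0002, 0.0628] world [0.5469, -0.0802, 0.074]
```

View pics/w8.png

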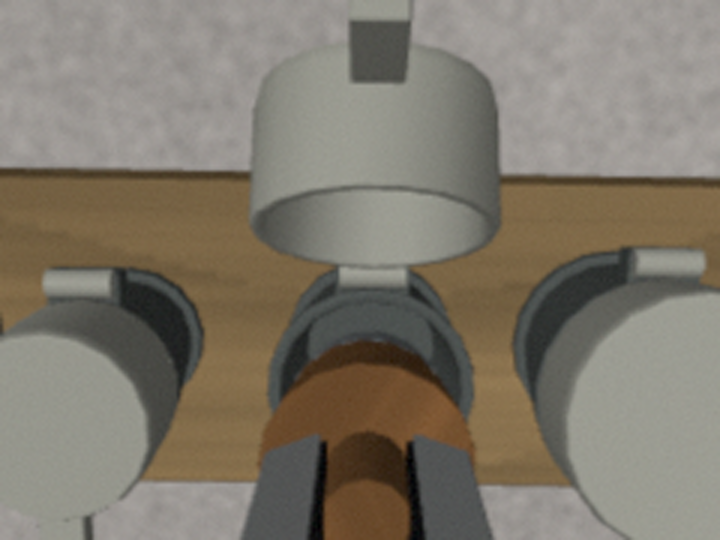

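Cap_b is fully back, tube b's rim is centred at x≈371, and the cone at x≈367, about 1 mm off. Lowering.

>>> {"method": "send_rows", "body": {"series": [[[0,0,0,0,0.001,0.01,0.014],[0,0,0,0,0.001,0.02,0.014],[0,0,0,0,0.001,0.03,0.014],[0,0,0,0,0.001,0.04,0.014],[0,0,0,0,0.001,0.05,0.014],[0,0,0,0,0.001,0.058,0.014],[0,0,0,0,0.001,0.062,0.014],[0,0,0,0,0.001,0.062,0.014]]]}}

```text
clock: 20.8
eef_pos: [0.5464, -0.0813, 0.0735]
tcp_rot: [0.997, 0.08, 0.0, -0.0]
wrist_force: [-1.8, -1.7, -2.5]
opening: 0.175
grip_force: 25.0
```

>>> {"method": "send_rows", "body": {"series": [[[0,0,0,0,0,0,0.014],[0,0,0,0,0,0,0.032],[0,0,0,0,0,0,0.032],[0,0,0,0,0,0,0.032],[0,0,0,0,0,-0.04,0.032],[0,0,0,0,0,-0.08,0.032],[0,0,0,0,0,-0.12,0.032],[0,0,0,0,0,-0.12,0.032]]]}}

```text
clock: 21.6
eef_pos: [0.5498, -0.0812, 0.1996]
tcp_rot: [0.997, 0.08, 0.005, 0.001]
wrist_force: [1.3, -0.1, -0.3]
opening: 0.341
grip_force: 0.0
```

```bash
cat >> h.py <<'E'
def seated(c,k,r):
    "brown shoulder disc centre vs predicted rim centre (px)"
    hsv=cv2.cvtColor(c["pixels"],cv2.COLOR_RGB2HSV);m=cv2.inRange(hsv,(3,120,30),(14,255,255));q=proj(c,tube(k,0,0,.055))
    n,l,st,ce=cv2.connectedComponentsWithStats(m);i=min(range(1,n),key=lambda i:np.hypot(*(ce[i]-q))+(1e3 if st[i,4]<300 else 0))
    f=c["K"][0,0]*2*r/abs(c["pose"][2,3]-.067)
    print("rim",q.round(1),"disc",ce[i].round(1),st[i],"expected dia px seated ~",f)
E
python3 - <<'E'
from cell import *;from h import *
s,c=wcap();print(s["eef_pos"],s["opening"],s["wrist_force"]);rows(s,[tab("b",2.,.05),tab("b",2.,-.01)])
seated(c,"b",.024);cv2.imwrite("pics/w9.png",crop(c,150,40,220,190,3))
E
```

```text
[ 0.54975251 -0.08122763  0.19957115] 0.34084626856625344 [ 1.25366857 -0.12046361 -0.2805128 ]
turn [ 0.13 -0.55  0.05]
[0.0882, -0.0015, 0.0232] world [0.6368, -0.0657, 0.1772]
[0.0876, -0.0016, 0.0832] world [0.6368, -0.0657, 0.1172]
rim [260.5 188.8] disc [261.1 191.6] [239 170  44  44 653] expected dia px seated ~ 47.52183243188624
```

View pics/w9.png

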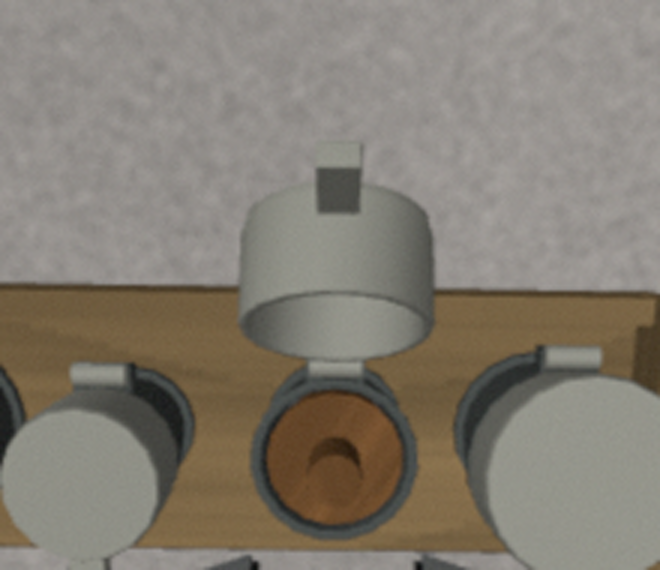

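Cone_b is flush and concentric in tube b: rim (335,458), shoulder (335,458). Cap_b's tab is at (339,178). My picture budget is used up, so from here I work from numbers only.

>>> {"method": "send_rows", "body": {"series": [[[0,-0.5,0,0.045,-0.0005,0,0.032],[0,-0.5,0,0.087,-0.0005,0.02,0.032],[0,-0.5,0,0.087,-0.0005,0.05,0.032],[0,-0.5,0,0.087,-0.0005,0.083,0.032],[0,-0.5,0,0.087,-0.0005,0.083,0.032],[0,-0.5,0,0.087,-0.0005,0.083,0.008],[0,-0.5,0,0.087,-0.0005,0.083,0.008],[0,-0.5,0,0.087,-0.0005,0.083,0.008]]], "force": 8}}

```text
clock: 22.45
eef_pos: [0.633, -0.0676, 0.112]
tcp_rot: [0.997, 0.08, -0.003, 0.001]
wrist_force: [1.3, -13.0, -1.2]
opening: 0.13
grip_force: 8.4
```

```bash
python3 - <<'E'
from cell import *;from h import *
s=observe();print(s["eef_pos"],s["opening"],s["wrist_force"]);rows(s,[tab("b",t,-.01) for t in np.arange(2.,-.01,-.25)])
E
```

```text
[ 0.63298608 -0.06759351  0.1120402 ] 0.1299775899724524 [  1.26994946 -13.02814328  -1.24466075]
turn [0.07 0.36 0.04]
[0.004, -0.0013, -0.0052] world [0.6368, -0.0657, 0.1172]
[-0.0128, -0.0012, -0.0174] world [0.6203, -0.0684, 0.1295]
[-0.032, -0.0013, -0.0251] world [0.6013, -0.0714, 0.1373]
[-0.0526, -0.0013, -0.0277] world [0.5811, -0.0747, 0.1401]
[-0.0731, -0.0013, -0.0252] world [0.5607, -0.078, 0.1377]
[-0.0925, -0.0013, -0.0177] world [0.5416, -0.081, 0.1303]
[-0.1093, -0.0013, -0.0056] world [0.5249, -0.0837, 0.1184]
[-0.1226, -0.0014, 0.0102] world [0.5116, -0.0859, 0.1026]
[-0.1317, -0.0014, 0.0289] world [0.5026, -0.0873, 0.084]
```

>>> {"method": "send_rows", "body": {"series": [[[0,0.3,0,-0.013,0.001,-0.0175,0.008],[0,0.3,0,-0.032,0.001,-0.025,0.008],[0,0.3,0,-0.0525,0.001,-0.0275,0.008],[0,0.3,0,-0.073,0.001,-0.025,0.008],[0,0.3,0,-0.0925,0.001,-0.0175,0.008],[0,0.3,0,-0.1095,0.001,-0.0055,0.008],[0,0.3,0,-0.1225,0.001,0.01,0.008],[0,0.3,0,-0.1315,0.001,0.029,0.008]]]}}

```text
clock: 23.25
eef_pos: [0.5018, -0.0885, 0.0841]
tcp_rot: [0.997, 0.08, -0.001, 0.0]
wrist_force: [-7.5, 5.7, 5.8]
opening: 0.125
grip_force: 8.0
```

>>> {"method": "send_rows", "body": {"series": [[[0,0,0,0,0,0.001,0.008],[0,0,0,0,0,0,0.03],[0,0,0,0,0,0,0.03],[0,0,0,-0.002,0,-0.04,0.03],[0,0,0,-0.002,0,-0.06,0.02],[0,0,0,-0.002,0,-0.06,0.0],[0,0,0,-0.002,0,-0.06,0.0],[0,0,0,-0.002,0,-0.06,0.0]]]}}

```text
clock: 24.05
eef_pos: [0.5008, -0.0892, 0.1428]
tcp_rot: [0.997, 0.08, -0.001, 0.0]
wrist_force: [-0.0, 0.1, -0.1]
opening: 0.02
grip_force: 0.0
```

```bash
python3 - <<'E'
from cell import *;from h import *
s=observe();print(s["eef_pos"],s["opening"],s["wrist_force"]);rows(s,[tube("b",-.015,0,.13-.012),tube("b",-.015,0,.101-.012)])
E
```

```text
[ 0.50081683 -0.08921736  0.14276692] 0.020423183930508064 [-0.0306177   0.05536603 -0.06378272]
turn [-0.01  0.13  0.05]
[0.0319, -0.0016, 0.0127] world [0.5321, -0.0826, 0.13]
[0.032, -0.0016, 0.0417] world [0.5321, -0.0826, 0.101]
```

>>> {"method": "send_rows", "body": {"series": [[[0,0,0,0.032,-0.0015,0,0],[0,0,0,0.032,-0.0015,0.025,0],[0,0,0,0.032,-0.0015,0.035,0],[0,0,0,0.032,-0.0015,0.04,0],[0,0,0,0.032,-0.0015,0.0425,0],[0,0,0,0.032,-0.0015,0.0425,0]]]}}

```text
clock: 24.65
eef_pos: [0.5311, -0.0826, 0.1012]
tcp_rot: [0.997, 0.08, -0.002, 0.0]
wrist_force: [-6.9, 1.4, 9.0]
opening: 0.007
grip_force: 4.3
```

>>> {"method": "send_rows", "body": {"series": [[[0,0,0,0,0,-0.04,0.03],[0,0,0,0,0,-0.09,0.03],[0,0,0,-0.017,0.04,-0.09,0.03],[0,0,0,-0.034,0.08,-0.09,0.03],[0,0,0,-0.034,0.08,-0.09,0.03],[0,0,0,-0.034,0.08,-0.09,0.03],[0,0,0,-0.034,0.08,-0.09,0.03]]]}}

```text
clock: 25.35
eef_pos: [0.5119, -0.1661, 0.191]
tcp_rot: [0.997, 0.081, -0.001, -0.0]
wrist_force: [-0.3, 0.4, 0.4]
opening: 0.314
grip_force: 0.0
```

```bash
python3 - <<'E'
from cell import *;from h import *
s=observe();print(s["eef_pos"],s["opening"],s["wrist_force"]);rows(s,[tab("c",0,-.01)])
cones(capture("top"))
E
```

```text
[ 0.51187538 -0.16612342  0.19102178] 0.3136517408036376 [-0.30804182  0.42710737  0.36913927]
turn [-0.02  0.08  0.1 ]
[-0.0004, 0.0008, 0.107] world [0.5114, -0.1669, 0.084]
hsv at a [15 14 72]
[0.5709 0.3823 0.045 ] 178 [130.4 160.6]
[0.4335 0.8015 0.045 ] 132 [  0.9 199.9]
[ 0.3343 -0.3646  0.045 ] 196 [356.1 236.5]
```

Cap_b is shut: contact at z 0.101 with 9 N. Cone_c has been knocked to about (0.571, 0.382), so I'll use the new position. Opening cap_c.

>>> {"method": "send_rows", "body": {"series": [[[0,0,0,0,0.0005,0.04,0.03],[0,0,0,0,0.0005,0.08,0.03],[0,0,0,0,0.0005,0.107,0.03],[0,0,0,0,0.0005,0.107,0.03],[0,0,0,0,0.0005,0.107,0.008],[0,0,0,0,0.0005,0.107,0.008],[0,0,0,0,0.0005,0.107,0.008],[0,0,0,0,0.0005,0.107,0.008]]], "force": 8}}

```text
clock: 26.2
eef_pos: [0.5125, -0.1674, 0.085]
tcp_rot: [0.997, 0.08, 0.0, 0.0]
wrist_force: [1.6, 1.8, 0.2]
opening: 0.128
grip_force: 8.0
```

```bash
python3 - <<'E'
from cell import *;from h import *
s=observe();print(s["eef_pos"],s["opening"],s["grip_force"],s["wrist_force"]);rows(s,[tab("c",t,-.01) for t in np.arange(.0,2.01,.25)])
E
```

```text
[ 0.5124929  -0.1673819   0.08497822] 0.12760297484237887 8.000846207141876 [1.63547826 1.79965727 0.16770224]
turn [ 0.04 -0.01  0.06]
[-0.001, -0.0006, 0.001] world [0.5114, -0.1669, 0.084]
[0.0084, -0.0006, -0.0196] world [0.5207, -0.1654, 0.1046]
[0.0226, -0.0006, -0.0372] world [0.5347, -0.1632, 0.1222]
[0.0406, -0.0005, -0.0508] world [0.5525, -0.1603, 0.1358]
[0.0615, -0.0005, -0.0595] world [0.5731, -0.157, 0.1445]
[0.0839, -0.0005, -0.0627] world [0.5952, -0.1534, 0.1477]
[0.1064, -0.0005, -0.0603] world [0.6174, -0.1499, 0.1453]
[0.1276, -0.0004, -0.0524] world [0.6384, -0.1465, 0.1374]
[0.1462, -0.0004, -0.0395] world [0.6567, -0.1435, 0.1245]
```

>>> {"method": "send_rows", "body": {"series": [[[0,0,0,0.009,-0.0005,-0.02,0.008],[0,0,0,0.023,-0.0005,-0.0375,0.008],[0,0,0,0.0415,-0.0005,-0.0515,0.008],[0,0,0,0.062,-0.0005,-0.06,0.008],[0,0,0,0.0845,-0.0005,-0.063,0.008],[0,0,0,0.107,-0.0005,-0.0605,0.008],[0,0,0,0.128,-0.0005,-0.0525,0.008],[0,0,0,0.1465,-0.0005,-0.0395,0.008]]], "force": 8}}

```text
clock: 27.0
eef_pos: [0.6577, -0.1451, 0.1241]
tcp_rot: [0.997, 0.08, 0.0, 0.001]
wrist_force: [-2.2, -6.6, -0.4]
opening: 0.127
grip_force: 8.0
```

>>> {"method": "send_rows", "body": {"series": [[[0,0,0,0,0,0,0.035],[0,0,0,0,0,0,0.035],[0,0,0,0,0,-0.04,0.035],[0,0,0,0,0,-0.08,0.035],[0,0,0,0,0,-0.12,0.035],[0,0,0,0,0,-0.12,0.035],[0,0,0,0,0,-0.12,0.035]]]}}

```text
clock: 27.7
eef_pos: [0.6565, -0.1436, 0.2447]
tcp_rot: [0.997, 0.08, 0.0, 0.0]
wrist_force: [-0.7, 0.1, 0.2]
opening: 0.368
grip_force: 0.0
```

```bash
python3 - <<'E'
from cell import *;from h import *
s=observe();print(s["eef_pos"],s["opening"],s["wrist_force"]);cones(capture("top"));rows(s,[(.571,.382,.25)]);
E
```

```text
[ 0.65652147 -0.14362346  0.24471001] 0.36821884508771197 [-0.68472033  0.09661346  0.21558676]
hsv at a [18 16 79]
[0.5709 0.3825 0.045 ] 179 [130.4 160.7]
[0.4328 0.8015 0.045 ] 129 [  0.9 200.1]
[ 0.3314 -0.371   0.045 ] 143 [358.  237.4]
turn [ 0.06 -0.03  0.05]
[-0.0004, -0.5325, -0.0058] world [0.571, 0.382, 0.25]
```

>>> {"method": "send_rows", "body": {"series": [[[0,0,0,0,-0.045,0,0.04],[0,0,0,0,-0.09,0,0.04],[0,0,0,0,-0.135,0,0.04],[0,0,0,0,-0.18,0,0.04],[0,0,0,0,-0.225,0,0.04],[0,0,0,0,-0.27,0,0.04],[0,0,0,0,-0.315,0,0.04],[0,0,0,0,-0.36,0,0.04]]]}}

```text
clock: 28.55
eef_pos: [0.5976, 0.2131, 0.2419]
tcp_rot: [0.997, 0.08, -0.002, 0.0]
wrist_force: [0.3, 0.4, 0.3]
opening: 0.428
grip_force: 0.0
```

>>> {"method": "send_rows", "body": {"series": [[[0,0,0,0,-0.045,0,0.04],[0,0,0,0,-0.09,0.01,0.04],[0,0,0,0,-0.135,0.03,0.04],[0,0,0,0,-0.172,0.06,0.04],[0,0,0,0,-0.172,0.09,0.04],[0,0,0,0,-0.172,0.09,0.04],[0,0,0,0,-0.172,0.09,0.04],[0,0,0,0,-0.172,0.09,0.04]]]}}

```text
clock: 29.35
eef_pos: [0.5722, 0.3809, 0.1546]
tcp_rot: [0.997, 0.08, -0.0, -0.0]
wrist_force: [0.7, -1.1, 0.9]
opening: 0.425
grip_force: 0.0
```

```bash
python3 - <<'E'
from cell import *;from h import *
s,c=wcap();print(s["eef_pos"],s["opening"]);rows(s,[(.571,.3825,.05)]);stub(c,(.571,.3825));pickle.dump(c,open("wc.pkl","wb"))
# circle fit of shoulder disc
hsv=cv2.cvtColor(c["pixels"],cv2.COLOR_RGB2HSV);m=cv2.inRange(hsv,(3,90,30),(20,255,255));q=proj(c,(.571,.3825,.045))
n,l,st,ce=cv2.connectedComponentsWithStats(m);i=min(range(1,n),key=lambda i:np.hypot(*(ce[i]-q))+(1e3 if st[i,4]<300 else 0))
(u,v),r=cv2.minEnclosingCircle(np.argwhere(l==i)[:,::-1].astype(np.float32));print(u,v,r,ground(c,u,v,.045).round(4),"exp r",c["K"][0,0]*.028/(c["pose"][2,3]-.045))
E
```

```text
[0.57222954 0.3809065  0.15458139] 0.42473967721954176
turn [-0.02  0.02 -0.03]
[-0.0009, -0.0017, 0.1046] world [0.571, 0.3825, 0.05]
pred shoulder [260.4 191.9] stub top [260.3 199.8]
[    0     0   121   274 24621] [ 60.  126.2]
[ 430    0   82   35 2078] [476.2  13.6]
[ 231  161   57   56 2424] [258.9 189. ]
[ 459  221   53   92 3645] [486.1 266.2]
258.9560546875 188.75523376464844 28.194334030151367 [0.5739 0.3844 0.045 ] exp r 30.005790366925766
```

>>> {"method": "send_rows", "body": {"series": [[[0,0,0,0.0015,-0.003,0.03,0.04],[0,0,0,0.0015,-0.003,0.065,0.04],[0,0,0,0.0015,-0.003,0.1035,0.04],[0,0,0,0.0015,-0.003,0.1035,0.04],[0,0,0,0.0015,-0.003,0.1035,0.014],[0,0,0,0.0015,-0.003,0.1035,0.014],[0,0,0,0.0015,-0.003,0.1035,0.014],[0,0,0,0.0015,-0.003,0.1035,0.014]]], "force": 25}}

```text
clock: 30.2
eef_pos: [0.5726, 0.3847, 0.0506]
tcp_rot: [0.997, 0.08, -0.0, -0.0]
wrist_force: [0.5, -2.2, 6.3]
opening: 0.172
grip_force: 25.0
```

>>> {"method": "send_rows", "body": {"series": [[[0,0,0,0,0,0,0.014],[0,0,0,0,0,0,0.014],[0,0,0,0,0,-0.03,0.014],[0,0,0,0,0,-0.07,0.014],[0,0,0,0,0,-0.11,0.014],[0,0,0,0,0,-0.15,0.014],[0,0,0,0,0,-0.15,0.014],[0,0,0,0,0,-0.15,0.014]]]}}

```text
clock: 31.0
eef_pos: [0.5724, 0.3849, 0.2002]
tcp_rot: [0.997, 0.08, -0.0, -0.0]
wrist_force: [0.5, 0.2, -3.0]
opening: 0.174
grip_force: 25.0
```

```bash
python3 - <<'E'
from cell import *;from h import *
s,c=wcap();print(s["eef_pos"],s["opening"],s["grip_force"],s["wrist_force"]);rows(s,[tube("c",0,0,.2-.012)])
# shoulder widest row of brown: lateral centre, and top edge
hsv=cv2.cvtColor(c["pixels"],cv2.COLOR_RGB2HSV);m=cv2.inRange(hsv,(3,120,20),(16,255,255));m[:,:180]=0;m[:,340:]=0
n,l,st,ce=cv2.connectedComponentsWithStats(m);print(st[st[:,4]>200][1:],ce[st[:,4]>200][1:])
E
```

```text
[0.57236795 0.38485715 0.20018815] 0.17360690590994074 24.96996581554413 [ 0.45085761  0.2133136  -2.99655861]
turn [-0.02  0.03  0.06]
[-0.0997, 0.535, 0.0001] world [0.5596, -0.1592, 0.2]
[[ 219  187   86   85 3890]] [[261.54730077 224.26272494]]
```

>>> {"method": "send_rows", "body": {"series": [[[0,0,0,-0.008,0.045,0,0.014],[0,0,0,-0.017,0.09,0,0.014],[0,0,0,-0.025,0.135,0,0.014],[0,0,0,-0.033,0.18,0,0.014],[0,0,0,-0.042,0.225,0,0.014],[0,0,0,-0.05,0.27,0,0.014],[0,0,0,-0.058,0.315,0,0.014],[0,0,0,-0.067,0.36,0,0.014]]]}}

```text
clock: 31.85
eef_pos: [0.5625, 0.0167, 0.198]
tcp_rot: [0.997, 0.08, -0.002, -0.0]
wrist_force: [1.1, 0.0, -2.3]
opening: 0.174
grip_force: 25.0
```

>>> {"method": "send_rows", "body": {"series": [[[0,0,0,-0.01,0.045,0,0.014],[0,0,0,-0.018,0.09,0,0.014],[0,0,0,-0.027,0.135,0,0.014],[0,0,0,-0.033,0.175,0.02,0.014],[0,0,0,-0.033,0.175,0.05,0.014],[0,0,0,-0.033,0.175,0.06,0.014],[0,0,0,-0.033,0.175,0.06,0.014],[0,0,0,-0.033,0.175,0.06,0.014]]]}}

```text
clock: 32.65
eef_pos: [0.5594, -0.158, 0.14]
tcp_rot: [0.997, 0.081, -0.001, -0.0]
wrist_force: [0.8, 1.1, -1.4]
opening: 0.172
grip_force: 25.0
```

```bash
python3 - <<'E'
from cell import *;from h import *
s,c=wcap();print(s["eef_pos"],s["opening"],s["wrist_force"]);rows(s,[tube("c",-.001,0,.0735-.012)])
E
```

```text
[ 0.55935921 -0.15802064  0.14003648] 0.17206567144592572 [ 0.78380297  1.08219628 -1.36778711]
turn [-0.04  0.11  0.16]
[-0.0008, 0.0012, 0.0665] world [0.5586, -0.1593, 0.0735]
```

>>> {"method": "send_rows", "body": {"series": [[[0,0,0,-0.001,0.0015,0.013,0.014],[0,0,0,-0.001,0.0015,0.025,0.014],[0,0,0,-0.001,0.0015,0.037,0.014],[0,0,0,-0.001,0.0015,0.047,0.014],[0,0,0,-0.001,0.0015,0.055,0.014],[0,0,0,-0.001,0.0015,0.062,0.014],[0,0,0,-0.001,0.0015,0.066,0.014],[0,0,0,-0.001,0.0015,0.066,0.014]]]}}

```text
clock: 33.5
eef_pos: [0.5565, -0.161, 0.0725]
tcp_rot: [0.997, 0.08, -0.003, -0.0]
wrist_force: [-6.9, -0.8, -2.2]
opening: 0.174
grip_force: 25.0
```

>>> {"method": "send_rows", "body": {"series": [[[0,0,0,0,0,0,0.014],[0,0,0,0,0,0,0.032],[0,0,0,0,0,0,0.032],[0,0,0,0,0,0,0.032],[0,0,0,0,0,-0.04,0.032],[0,0,0,0,0,-0.08,0.032],[0,0,0,0,0,-0.12,0.032],[0,0,0,0,0,-0.12,0.032]]]}}

```text
clock: 34.3
eef_pos: [0.5613, -0.1613, 0.1992]
tcp_rot: [0.997, 0.08, 0.003, 0.001]
wrist_force: [-0.1, -0.4, -1.0]
opening: 0.346
grip_force: 0.0
```

```bash
python3 - <<'E'
from cell import *;from h import *
s,c=wcap();print(s["eef_pos"],s["opening"],s["wrist_force"]);rows(s,[tab("c",2.,.05),tab("c",2.,-.01)])
seated(c,"c",.028)
E
```

```text
[ 0.56134307 -0.16128238  0.19920389] 0.34628038277987466 [-0.06072262 -0.44640389 -0.95132557]
turn [ 0.19 -0.34  0.05]
[0.0969, -0.0023, 0.0153] world [0.6567, -0.1435, 0.1845]
[0.0965, -0.0025, 0.0753] world [0.6567, -0.1435, 0.1245]
rim [259.5 187.3] disc [259.6 190.9] [ 234  166   53   52 1078] expected dia px seated ~ 55.5593809080836
```

Cone_c's disc is concentric with tube c's rim, and the release height matches the floor (0.0725 − 0.051 ≈ 0.022). Closing cap_c.

>>> {"method": "send_rows", "body": {"series": [[[0,-0.4,0,0.045,-0.0015,0,0.032],[0,-0.4,0,0.09,-0.0015,0.01,0.032],[0,-0.4,0,0.0965,-0.0015,0.045,0.032],[0,-0.4,0,0.0965,-0.0015,0.075,0.032],[0,-0.4,0,0.0965,-0.0015,0.075,0.032],[0,-0.4,0,0.0965,-0.0015,0.075,0.008],[0,-0.4,0,0.0965,-0.0015,0.075,0.008],[0,-0.4,0,0.0965,-0.0015,0.075,0.008]]], "force": 8}}

```text
clock: 35.15
eef_pos: [0.6533, -0.1454, 0.119]
tcp_rot: [0.997, 0.08, -0.004, 0.001]
wrist_force: [1.6, -14.8, -0.9]
opening: 0.124
grip_force: 8.6
```

```bash
python3 - <<'E'
from cell import *;from h import *
s=observe();print(s["eef_pos"],s["opening"],s["wrist_force"]);rows(s,[tab("c",t,-.01) for t in np.arange(2.,-.01,-.25)])
E
```

```text
[ 0.65325088 -0.14535441  0.11904011] 0.12366158254426754 [  1.61479231 -14.77988876  -0.93339786]
turn [0.1  0.49 0.02]
[0.0037, -0.0012, -0.0055] world [0.6567, -0.1435, 0.1245]
[-0.015, -0.0012, -0.0182] world [0.6384, -0.1465, 0.1374]
[-0.0363, -0.0012, -0.0259] world [0.6174, -0.1499, 0.1453]
[-0.0588, -0.0012, -0.0282] world [0.5952, -0.1534, 0.1477]
[-0.0812, -0.0012, -0.0247] world [0.5731, -0.157, 0.1445]
[-0.102, -0.0013, -0.0159] world [0.5525, -0.1603, 0.1358]
[-0.1199, -0.0013, -0.0022] world [0.5347, -0.1632, 0.1222]
[-0.134, -0.0013, 0.0156] world [0.5207, -0.1654, 0.1046]
[-0.1432, -0.0014, 0.0363] world [0.5114, -0.1669, 0.084]
```

>>> {"method": "send_rows", "body": {"series": [[[0,0.4,0,-0.015,0.001,-0.018,0.008],[0,0.4,0,-0.0365,0.001,-0.026,0.008],[0,0.4,0,-0.059,0.001,-0.028,0.008],[0,0.4,0,-0.081,0.001,-0.0245,0.008],[0,0.4,0,-0.102,0.001,-0.016,0.008],[0,0.4,0,-0.12,0.001,-0.002,0.008],[0,0.4,0,-0.134,0.001,0.0155,0.008],[0,0.4,0,-0.143,0.001,0.0365,0.008]]]}}

```text
clock: 35.95
eef_pos: [0.5104, -0.168, 0.084]
tcp_rot: [0.997, 0.08, -0.001, 0.0]
wrist_force: [-8.1, 3.6, 6.9]
opening: 0.124
grip_force: 8.0
```

>>> {"method": "send_rows", "body": {"series": [[[0,0,0,0,0,0.001,0.008],[0,0,0,0,0,0,0.03],[0,0,0,0,0,0,0.03],[0,0,0,-0.002,0,-0.04,0.03],[0,0,0,-0.002,0,-0.06,0.02],[0,0,0,-0.002,0,-0.06,0.0],[0,0,0,-0.002,0,-0.06,0.0],[0,0,0,-0.002,0,-0.06,0.0]]]}}

```text
clock: 36.75
eef_pos: [0.5098, -0.1682, 0.1427]
tcp_rot: [0.997, 0.08, -0.001, -0.0]
wrist_force: [-0.5, -0.5, -0.8]
opening: 0.022
grip_force: 0.0
```

```bash
python3 - <<'E'
from cell import *;from h import *
s=observe();print(s["eef_pos"],s["opening"],s["wrist_force"]);rows(s,[tube("c",-.018,0,.101-.012)])
E
```

```text
[ 0.50982477 -0.16815444  0.14274119] 0.021581860820491044 [-0.46938136 -0.4571234  -0.78792046]
turn [-0.02  0.13  0.06]
[0.0327, -0.0009, 0.0417] world [0.5418, -0.162, 0.101]
```

>>> {"method": "send_rows", "body": {"series": [[[0,0,0,0.0325,-0.001,0,0],[0,0,0,0.0325,-0.001,0.025,0],[0,0,0,0.0325,-0.001,0.035,0],[0,0,0,0.0325,-0.001,0.04,0],[0,0,0,0.0325,-0.001,0.0425,0],[0,0,0,0.0325,-0.001,0.0425,0]]]}}

```text
clock: 37.35
eef_pos: [0.5408, -0.162, 0.1012]
tcp_rot: [0.997, 0.08, -0.002, -0.0]
wrist_force: [-5.3, 1.4, 7.6]
opening: 0.003
grip_force: 3.6
```

>>> {"method": "send_rows", "body": {"series": [[[0,0,0,0,0,-0.04,0],[0,0,0,0,-0.045,-0.06,0],[0,0,0,0,-0.09,-0.06,0],[0,0,0,0,-0.135,-0.06,0],[0,0,0,0,-0.18,-0.06,0],[0,0,0,-0.004,-0.225,-0.06,0],[0,0,0,-0.004,-0.24,-0.06,0],[0,0,0,-0.004,-0.24,-0.06,0]]]}}

```text
clock: 38.15
eef_pos: [0.4992, 0.0765, 0.1613]
tcp_rot: [0.997, 0.082, -0.001, -0.0]
wrist_force: [0.1, -0.9, 0.4]
opening: 0.008
grip_force: 0.0
```

```bash
python3 - <<'E'
from cell import *;from h import *
s=observe();print(s["eef_pos"],s["opening"],s["wrist_force"]);rows(s,[tube("d",-.022,0,.101-.012)])
E
```

```text
[0.49915052 0.07650093 0.16134071] 0.007529462587103382 [ 0.06020565 -0.91435172  0.36213244]
turn [-0.01  0.06  0.27]
[0.0002, 0.0023, 0.0603] world [0.4997, 0.0743, 0.101]
```

>>> {"method": "send_rows", "body": {"series": [[[0,0,0,0,0.001,0.03,0],[0,0,0,0,0.001,0.045,0],[0,0,0,0,0.001,0.053,0],[0,0,0,0,0.001,0.058,0],[0,0,0,0,0.001,0.061,0],[0,0,0,0,0.001,0.061,0]]]}}

```text
clock: 38.75
eef_pos: [0.4999, 0.0725, 0.1008]
tcp_rot: [0.997, 0.08, -0.001, 0.001]
wrist_force: [-7.6, -3.5, 17.4]
opening: 0.004
grip_force: 8.1
```

>>> {"method": "send_rows", "body": {"series": [[[0,0,0,0,0,-0.04,0],[0,0,0,-0.02,0,-0.08,0],[0,0,0,-0.05,0.06,-0.11,0],[0,0,0,-0.07,0.1,-0.13,0.01],[0,0,0,-0.07,0.13,-0.13,0.03],[0,0,0,-0.07,0.13,-0.13,0.03],[0,0,0,-0.07,0.13,-0.13,0.03]]]}}

```text
clock: 39.45
eef_pos: [0.452, -0.0674, 0.2308]
tcp_rot: [0.997, 0.079, -0.0, 0.0]
wrist_force: [-0.1, -0.1, 0.5]
opening: 0.298
grip_force: 0.0
```

```bash
python3 - <<'E'
from cell import *;from h import *
s,c=wcap();print(s["eef_pos"],s["opening"],s["wrist_force"])
# white cap discs vs model
t=c;g=t["pixels"].astype(int);hsv=cv2.cvtColor(t["pixels"],cv2.COLOR_RGB2HSV)
for k in "dabc":
    q=proj(t,tube(k,0,0,.089));tb=proj(t,tab(k,0)+[0,0,.004]);e=[x.round().astype(int) for x in(q,tb)]
    print(k,q.round(),tb.round(),[hsv[p[1],p[0]].tolist() if 0<=p[0]<512 and 0<=p[1]<384 else None for p in e])
cones(capture("top"))
E
```

```text
[ 0.45195753 -0.0673503   0.23079701] 0.2978890011859971 [-0.10997116 -0.06240816  0.48237197]
d [123.  93.] [131. 148.] [[30, 17, 136], [34, 15, 135]]
a [207.  92.] [209. 136.] [[30, 17, 138], [30, 17, 137]]
b [291.  92.] [290. 140.] [[33, 17, 139], [30, 15, 138]]
c [375.  92.] [370. 143.] [[33, 17, 135], [33, 17, 138]]
hsv at a [158   7 150]
[0.4326 0.8014 0.045 ] 132 [  0.9 200.2]
[ 0.336  -0.3553  0.045 ] 267 [353.2 235.9]
```

```bash
python3 -c "
from cell import *
print(finish_job())"
```

```text
the job is handed in; nothing more can be done
None
```

I nested cones a, b and c in their matching tubes in size order, with only one cap open at a time (cone_d was absent), pressed all four caps shut, and handed the job in at about 39.5 s; the hand-in returned no verdict.

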